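# Home the pencil feeder's drum and cover it

### The job

Get the pencil feeder ready: first throw the isolator lever fully over to its far (off) side, then roll the feeder's free-turning rubber drum with a fingertip on its rim until its one groove, hidden down in the housing, stands exactly at the top, and let go. Then gently lower the loose cover onto the housing without dropping it, square and flush with its edges, so that the rib under it drops into the groove, and only then throw the lever fully back to where it started. Leave the other things on the bench where they are.

Things in the scene. Friction and masses are not known exactly. Their poses are not given: they have to be found in the camera images.
- feeder_top (a point): Centre of the open top of the pencil feeder's green housing (fixed), level with the wall tops, 130 mm above the bench. Housing 150 mm along this point's x, 100 mm along y, walls 8 mm, z up. The drum's axle lies along y, 46 mm below this point; the drum stands 14 mm proud through the open top. A steel index line on each long side wall marks the middle.
- drum_top (a point): Fixed point on the housing's frame: the topmost point of the drum's rim, 14 mm above feeder_top (144 mm above the bench), where the groove has to come.
- drum_groove (a point): The mark: middle of the mouth of the drum's single groove, at rim radius; it turns with the drum. Groove 26 mm wide around the rim, 60 mm long (right across the rim), about 13 mm deep; down inside the housing at the start, so out of sight. The rest of the rim is unbroken.
- drum (a joint): Drum angle, rad, no limits: 0 or any multiple of 2 pi = groove at the top; positive carries the top of the rim towards the housing's +x. Drum 120 mm diameter, 60 mm wide, dark rubber rim, 0.5 kg. Turns freely both ways (drag 0.012 N m), stays where left; driven by friction of a tip pressed on the rim with a few newtons. Starts between 1.2 and 5.0.
- cover: Loose grey metal cover, 0.35 kg, an upside-down tray 150 (x) by 100 (y) by 30 mm high, upright on the bench; origin at the centre of its lower edges; same after a half turn. Under the roof, along y at the middle, a 10 mm thick, 54 mm long rib ends 7 mm above the lower edges. On the housing its skirts stand on the wall tops, the rib 7 mm into the groove; with the groove elsewhere it is propped up.
- cover_grip (a point): Grip point on the cover's handle, 58 mm above the skirts' lower edge (28 mm above the roof), axes as the cover's. Handle: dark steel bar along the cover's y, 80 mm long, 14 mm wide (along x), from 54 to 68 mm above the lower edge, on two posts 68 mm apart. When the cover is seated this point is 58 mm above feeder_top.
- isolator_base: Isolator block, 70 x 50 x 25 mm, grey, fixed to the bench; origin under its centre. Its x axis is the direction in which the lever is thrown to off. The lever's pivot is 22 mm above the bench at the block's centre, axis along its y.
- isolator (a joint): Lever angle, rad: 0 (start, on) leaning 0.5 rad towards the block's -x (the robot's side), 1.0 (off) leaning 0.5 rad towards its +x. Stays where it is left; about 1 N at the tip moves it; stops at both ends.
- isolator_tip (a point): Centre of the lever's black ball, 26 mm diameter, 80 mm from the pivot (about 92 mm above the bench at both ends, 102 mm midway), on a 10 mm steel rod.
- tape_roll: Bystander: cardboard tape roll lying flat, 90 mm diameter, 48 mm high; origin at the centre of its underside. To be left alone.
- glue_jar: Bystander: white jar, 60 mm diameter, 85 mm high; origin at the centre of its underside. To be left alone.
- pencil_cup: Bystander: grey cup, 72 mm diameter, 90 mm high; origin at the centre of its underside. To be left alone.
- screwdriver: Bystander: screwdriver lying on the bench beyond the feeder; origin under its middle. To be left alone.
Things that resemble listed ones, but are neither listed nor needed, are in the scene too. There is more than one size of the part that bears feeder_top; the job needs the largest.

How it is judged (in metres and radians):
On the way, in this order (a step that is already met when the one before it is completed fails the run):
1. the isolator lever is thrown off (above 0.8 rad) (value of joint isolator above 0.8 rad), for 0.2 s.
2. with the lever off and the cover not yet on, the groove stands within 8 mm of the top, the drum at rest and let go (value of joint isolator above 0.8 rad and distance between drum_groove and drum_top below 0.008 m and velocity of joint drum between -0.05 and 0.05 rad/s and contact force between the fingers and drum below 0.1 N and horizontal distance between cover_grip and feeder_top above 0.05 m), for 0.2 s.
3. with the lever still off, the cover is seated square on the housing and let go (value of joint isolator above 0.8 rad and x of cover_grip in the frame of feeder_top between -0.006 and 0.006 m and y of cover_grip in the frame of feeder_top between -0.006 and 0.006 m and z of cover_grip in the frame of feeder_top between 0.054 and 0.061 m and angle between the x axis of cover_grip and the x axis of feeder_top, either way round below 0.08 rad and angle between cover_grip's own z axis and vertical below 0.04 rad and linear speed of cover below 0.02 m/s and contact force between the fingers and cover below 0.1 N and distance between drum_groove and drum_top below 0.01 m), for 0.2 s.
4. the lever is thrown back on (below 0.2 rad) (value of joint isolator below 0.2 rad), for 0.2 s.
At the end, for the whole second after the job is handed in: The groove is within 10 mm of the top, the cover stands on the housing within 6 mm of centre in x and y, turned by less than 0.08 rad, level and fully down (within 4 mm, rib in the groove), at rest and released, and the lever is back on (below 0.2 rad) (value of joint isolator below 0.2 rad and distance between drum_groove and drum_top below 0.01 m and x of cover_grip in the frame of feeder_top between -0.006 and 0.006 m and y of cover_grip in the frame of feeder_top between -0.006 and 0.006 m and z of cover_grip in the frame of feeder_top between 0.054 and 0.061 m and angle between the x axis of cover_grip and the x axis of feeder_top, either way round below 0.08 rad and angle between cover_grip's own z axis and vertical below 0.04 rad and linear speed of cover below 0.02 m/s and contact force between the fingers and cover below 0.1 N); the robot touches nothing.
It fails at once if a bystander is moved by more than 30 mm (distance of any of tape_roll, glue_jar, pencil_cup, screwdriver from where it was at the start of the episode above 0.03 m).
It fails at once if the cover is dropped: let go over the feeder more than 20 mm above its seat (horizontal distance between cover_grip and feeder_top below 0.08 m and z of cover_grip in the frame of feeder_top above 0.078 m and contact force between the fingers and cover below 0.1 N).
It also fails if it takes over 72 s, if anything falls off the work surface, if the arm or the gripper's body presses on something with over 40 N, if the wrist force passes 120 N, or if a joint passes its speed limit or range.

### The arm

A 6-joint arm with a two-finger parallel gripper is mounted at the origin on the work surface. World frame = base frame: x ahead of the robot, y to its left, z up, the work surface at z = 0. Lengths are in m, angles in degrees, forces in N, time in s.
With the tool pointing down it reaches from about 0.325 to 0.9 m from the base axis. Payload 6.1 kg.
Tool frame: the origin (TCP) lies between the finger pads; the fingertips stand 25 mm ahead of it and the grasp point (between the pads) lies 6 mm ahead of it; z points along the fingers, y is the line along which they close (so a half turn about z gives the same grasp; the last joint's range is limited). The gripper opens to 87 mm and grips with 3 to 60 N. Pads are 19 mm wide; open, the fingers measure 117 mm over their backs; the gripper's body (75 mm by 190 mm) begins 51 mm behind the grasp point.
Start: joints at [61.358, 12.628, 87.462, -0, 79.91, -7.225], TCP at [0.228, 0.582, 0.223] pointing down, gripper open.
Joint ranges: [-170.65, 170.65], [-52.31, 119.04], [5.05, 147.46], [-71.25, 251.25], [11.57, 151.72], [-153.62, 153.62]. Speed limits (degrees/s): [147.25, 147.25, 172.46, 180, 180, 180].

### API

Orientations are given as [roll, pitch, yaw] about the fixed x, y, z axes, in that order (R = Rz(yaw) Ry(pitch) Rx(roll)).
In Python, from cell import env gives the robot as it stands.
- The arm moves only by the tool drive_tool, never from a script. Its argument "moves" is a list of rows, each an object of numbers: "tx", "ty", "tz": the shift along the tool's x, y, z in units of 30 mm (1.0 is 30 mm); "spin": the turn about the tool's z in units of 60 degrees (1.0 is 60 degrees). A call has 1 to 10 rows; each row shifts and turns the commanded pose from where the row before left it, along the tool's axes as they then stand; what a row does not reach is not made up. A row lasts 1/10 s, in which the tool goes at most 50 mm and 8.59 degrees, less where a joint would pass 70% of its speed; a pose out of reach is approached as far as the arm can. A call with a number of a shift or a turn outside -1 to 1 is refused whole. A call with a gripper value outside its range is refused whole. "hand" is the opening, from 0 (shut) to 1 (fully open), set as the call begins (left out, the last holds). The fingers move at their own pace and stop on an object; "force" is the grip in N (left out, the last holds). Time passes only in rows, so rows that do not move let the fingers close. It gives the time, the measured TCP pose, the force, the opening and the grip force at its end, in the units of the state.
- env.observe(): the state, without advancing time (a new reading comes with each control period).
- env.read_camera(name): name is "scene" or "side" or "wrist"; returns the picture (480x640x3 uint8, blue, green, red); there is no depth.
- env.calibration(name): a dict with "camera_matrix" (3x3 intrinsics, pixels), "rvec" (rotation vector, rad) and "tvec" (3), from world to camera coordinates, as OpenCV has them; the wrist camera has in their place "hand_eye" (4x4, takes a point from camera to tool coordinates, whose origin is the TCP and whose axes are the flange's). Camera axes: x right, y down, z forward; pixel columns grow to the right and rows downward; lengths in m; the calibration is good to about 2 mm. A picture is of the moment at which its call begins: read the wrist's pose just before it. calibration takes no time and is no camera call.
- env.job_done(): hands the job in; it is judged then, once.
Trained networks look in the newest picture that a camera, given by its name, has taken for a name from the list of things; names that differ only in an ending like _2 or _b are one class to them, and where a whole thing is asked for, a point or a joint stands for the part that bears it (a point fixed in the world has none). Each returns a list of dicts, best first, with "conf" (0 to 1); they miss things now and then, are a little off and sometimes report something else, mostly with a low value. They report only what shows in the picture. A call takes as long as a camera call. They do not tell look-alikes from the thing itself.
- env.look_for(camera, query): "box" ([left, top, width, height] in pixels, round what is visible of it).
- env.tip_of(camera, query): "uv" ([column, row] in pixels: a listed point, or the origin of a listed thing).
The state is a dict: "clock": time; "joint_positions": joint angles; "dq": joint speeds; "joint_torque": joint torques, N m; "tcp_pos": TCP position; "tcp_rot": TCP orientation; "force": force on the tool from outside, world axes, zero at the start; "torque": the same for the moment, N m; "width": finger opening in m; "grip_force": force on a finger pad.
Only numpy, scipy, OpenCV 4.12 (cv2) and the standard library are available. Lean on these libraries where they do the work, as an engineer would, in place of code of your own. Each camera call takes 0.05 s, during which the arm holds its last target. There are 200 camera calls.

## Working session

There is one attempt and no reset: what is moved stays moved. The work goes in short steps, Python scripts to look and compute and a tool call to move; the robot and the scene stay as the last step left them, time stands still between calls to the robot, and variables do not carry over. Pictures are saved under pics/ and viewed, at most 10 in all, crops included, and the job is handed in when it is done.

Besides the shell and the picture viewer there is one more tool, called after ">>>" as name([rows], argument=value, ...), one row to a line, values as JSON. drive_tool: Moves the arm, as the interface text tells. Its arguments: {"type":"object","properties":{"moves":{"type":"array"},"hand":{"type":"number"},"force":{"type":"number"}},"required":["moves"]}

```bash
ls; mkdir -p pics; cat > h.py <<'E'
import numpy as np,cv2
from cell import env
from scipy.spatial.transform import Rotation as R
def cam(name,s=None):
    c=env.calibration(name);K=np.array(c["camera_matrix"],float)
    if name!="wrist":
        Rm=cv2.Rodrigues(np.array(c["rvec"],float))[0];t=np.array(c["tvec"],float).ravel();return K,Rm,t
    s=s or env.observe();H=np.array(c["hand_eye"],float)
    T=np.eye(4);T[:3,:3]=R.from_euler("xyz",s["tcp_rot"],degrees=True).as_matrix();T[:3,3]=s["tcp_pos"]
    W=np.linalg.inv(T@H);return K,W[:3,:3],W[:3,3]
def atz(c,uv,z):
    K,Rm,t=c;d=Rm.T@np.linalg.solve(K,[uv[0],uv[1],1]);o=-Rm.T@t
    return o+d*(z-o[2])/d[2]
def tri(c1,u1,c2,u2):
    A=[]
    for c,u in((c1,u1),(c2,u2)):
        P=c[0]@np.c_[c[1],c[2]];A+=[u[0]*P[2]-P[0],u[1]*P[2]-P[1]]
    X=np.linalg.svd(np.array(A))[2][-1];return X[:3]/X[3]
def proj(c,p):
    q=c[0]@(c[1]@np.array(p)+c[2]);return q[:2]/q[2]
def snap(name,fn):
    s=env.observe();im=env.read_camera(name);cv2.imwrite("pics/"+fn,im);return s,im
E
python3 - <<'E'
from h import *
np.set_printoptions(precision=3,suppress=True)
Z=dict(feeder_top=.13,drum_top=.144,cover_grip=.058,cover=0,isolator_base=0,isolator_tip=.092,tape_roll=0,glue_jar=0,pencil_cup=0,screwdriver=0)
for n in("scene","side","wrist"):
    s,im=snap(n,n+"0.png");c=cam(n,s)
    print(n,"pos",-c[1].T@c[2])
    for q,z in Z.items():
        if n=="wrist" and q not in("feeder_top","cover_grip","isolator_tip"):continue
        for r in env.tip_of(n,q)[:4]:
            if r["conf"]>.2: print(q,round(r["conf"],2),np.round(r["uv"],0),atz(c,r["uv"],z))
s=env.observe();print(s)
E
```

```text
pics
scene pos [ 1.118 -0.596  1.04 ]
feeder_top 0.66 [311. 182.] [0.429 0.079 0.13 ]
feeder_top 0.63 [385. 223.] [0.649 0.1   0.13 ]
feeder_top 0.59 [317. 235.] [ 0.561 -0.036  0.13 ]
drum_top 0.84 [321. 229.] [ 0.564 -0.027  0.144]
drum_top 0.62 [315. 179.] [0.44  0.081 0.144]
drum_top 0.58 [389. 221.] [0.66  0.101 0.144]
cover_grip 0.9 [203. 313.] [ 0.497 -0.33   0.058]
cover 0.63 [209. 326.] [ 0.499 -0.325  0.   ]
isolator_base 0.74 [366. 178.] [0.433 0.295 0.   ]
isolator_tip 0.5 [359. 152.] [0.41  0.283 0.092]
tape_roll 0.9 [444. 231.] [0.712 0.284 0.   ]
glue_jar 0.84 [293. 365.] [ 0.706 -0.258  0.   ]
pencil_cup 0.63 [223. 394.] [ 0.648 -0.407  0.   ]
pencil_cup 0.6 [443. 228.] [0.704 0.292 0.   ]
screwdriver 0.72 [382. 306.] [ 0.745 -0.007  0.   ]
screwdriver 0.56 [444. 229.] [0.708 0.29  0.   ]
side pos [-0.062 -1.042  0.967]
feeder_top 0.79 [294. 196.] [0.603 0.096 0.13 ]
feeder_top 0.75 [307. 227.] [ 0.557 -0.042  0.13 ]
feeder_top 0.7 [221. 228.] [0.378 0.063 0.13 ]
drum_top 0.96 [299. 194.] [0.606 0.076 0.144]
drum_top 0.65 [309. 219.] [ 0.569 -0.03   0.144]
drum_top 0.
[... 215 characters left out ...]
.404 0.286 0.092]
tape_roll 0.78 [293. 196.] [0.704 0.275 0.   ]
glue_jar 0.75 [404. 296.] [ 0.703 -0.252  0.   ]
pencil_cup 0.72 [429. 347.] [ 0.643 -0.411  0.   ]
pencil_cup 0.24 [212. 221.] [ 0.44   0.279 -0.   ]
wrist pos [0.165 0.606 0.385]
{'clock': 1.3, 'joint_positions': array([61.357, 12.626, 87.462,  0.002, 79.911, -7.227]), 'dq': array([-0.069,  0.042, -0.056, -0.006,  0.1  ,  0.074]), 'joint_torque': array([ -0.   , -49.458, -38.769,   0.07 ,   0.047,  -0.   ]), 'tcp_pos': array([0.228, 0.582, 0.223]), 'tcp_rot': array([179.999,  -0.002, 158.584]), 'force': array([ 0.124, -0.225, -0.077]), 'torque': array([-0.038,  0.034, -0.062]), 'grip_force': 0.0, 'width': 0.08699010583574934}
```

View pics/scene0.png

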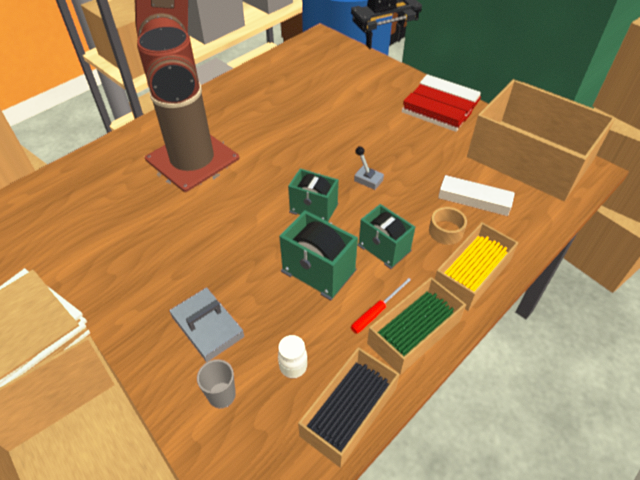

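```bash
python3 - <<'E'
import cv2
a=cv2.imread("pics/side0.png");cv2.imwrite("pics/c1.png",cv2.resize(a[150:300,160:360],None,fx=4,fy=4,interpolation=2))
E
```

```text
(no output)
```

View pics/c1.png

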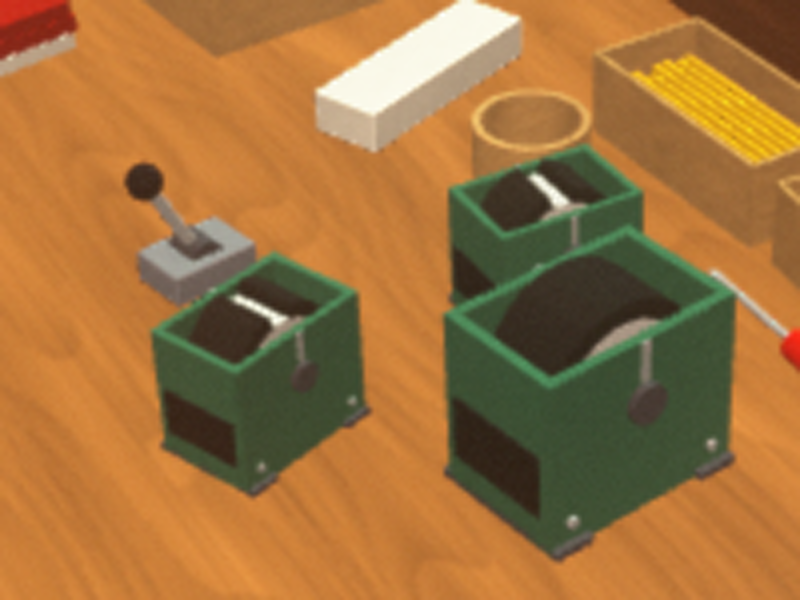

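```bash
python3 - <<'E'
from h import *
np.set_printoptions(precision=3,suppress=True)
a=cam("scene");b=cam("side")
print("ball",tri(a,(360.3,151.3),b,(196.2,195.3)),atz(a,(360.3,151.3),.092),atz(b,(196.2,195.3),.092))
f=lambda x,y:(x/4+160,y/4+150)
# isolator block top corners (side crop), z=.025
for p in[(138,257),(180,278),(253,243),(213,218)]:print("blk",atz(b,f(*p),.025))
C=np.array([atz(b,f(*p),.13) for p in[(447,315),(550,383),(735,290),(628,230)]]);print(C,C.mean(0))
for i in range(4):
    d=C[(i+1)%4]-C[i];print(np.hypot(*d[:2]),np.degrees(np.arctan2(d[1],d[0])))
im=cv2.imread("pics/scene0.png");cv2.imwrite("pics/c2.png",np.hstack([cv2.resize(im[195:295,270:370],None,fx=4,fy=4,interpolation=2),cv2.resize(im[135:205,335:405],(400,400),interpolation=2)]))
E
```

```text
ball [0.407 0.292 0.089] [0.411 0.286 0.092] [0.406 0.289 0.092]
blk [0.398 0.302 0.025]
blk [0.413 0.262 0.025]
blk [0.474 0.275 0.025]
blk [0.464 0.32  0.025]
[[ 0.481 -0.003  0.13 ]
 [ 0.499 -0.094  0.13 ]
 [ 0.645 -0.072  0.13 ]
 [ 0.624  0.018  0.13 ]] [ 0.562 -0.038  0.13 ]
0.09245561908463883 -78.66671536853306
0.14670497874501068 8.448253192207353
0.09256341396745897 102.66398338581166
0.14455393750936557 -171.56184104798777
```

View pics/c2.png

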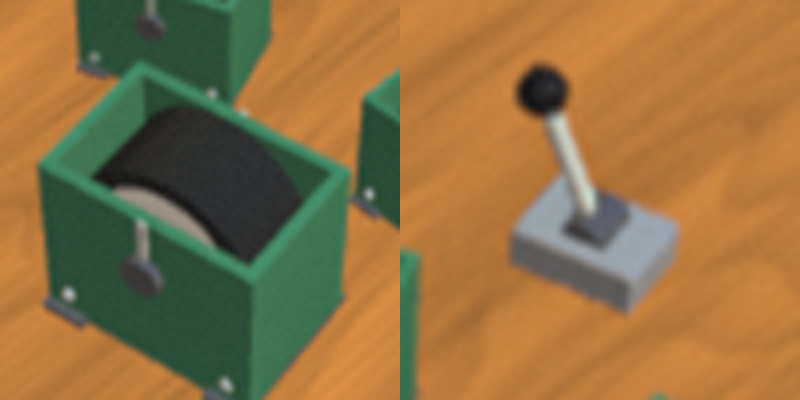

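>>> drive_tool([
  {"tx": -0.743,"ty": -0.827},
  {"tx": -0.743,"ty": -0.827},
  {"tx": -0.743,"ty": -0.827},
  {"tx": -0.743,"ty": -0.827},
  {"tx": -0.743,"ty": -0.827},
  {"tx": -0.743,"ty": -0.827},
  {"tx": -0.743,"ty": -0.827},
  {"tx": -0.743,"ty": -0.827},
  {"tx": -0.743,"ty": -0.827},
  {"tx": -0.743,"ty": -0.827},
], hand=0)

```text
validation failed for argument at $.mo...
```

>>> drive_tool([
  {"spin": -0.116,"tz": 0.7},
  {"spin": -0.116,"tz": 0.7},
  {"spin": -0.116,"tz": 0.7},
  {"spin": -0.116,"tz": 0.7},
  {"spin": -0.116,"tz": 0.7},
  {"tz": 0.7},
  {},
])

```text
validation failed for argument at $.mo...
```

>>> drive_tool([
  {"tx": -0.74,"ty": -0.83,"tz": 0,"spin": 0},
  {"tx": -0.74,"ty": -0.83,"tz": 0,"spin": 0},
  {"tx": -0.74,"ty": -0.83,"tz": 0,"spin": 0},
  {"tx": -0.74,"ty": -0.83,"tz": 0,"spin": 0},
  {"tx": -0.74,"ty": -0.83,"tz": 0,"spin": 0},
  {"tx": -0.74,"ty": -0.83,"tz": 0,"spin": 0},
  {"tx": -0.74,"ty": -0.83,"tz": 0,"spin": 0},
  {"tx": -0.74,"ty": -0.83,"tz": 0,"spin": 0},
  {"tx": -0.74,"ty": -0.83,"tz": 0,"spin": 0},
  {"tx": -0.74,"ty": -0.83,"tz": 0,"spin": 0},
], hand=0)

```text
clock: 2.3
tcp_pos: [0.3443, 0.2678, 0.2228]
tcp_rot: [180.0, 0.0, 158.6]
force: [1.1, 0.1, -0.5]
width: 0.0152
grip_force: 0.0
```

>>> drive_tool([
  {"tx": 0,"ty": 0,"tz": 0.7,"spin": -0.116},
  {"tx": 0,"ty": 0,"tz": 0.7,"spin": -0.116},
  {"tx": 0,"ty": 0,"tz": 0.7,"spin": -0.116},
  {"tx": 0,"ty": 0,"tz": 0.7,"spin": -0.116},
  {"tx": 0,"ty": 0,"tz": 0.7,"spin": -0.116},
  {"tx": 0,"ty": 0,"tz": 0.7,"spin": 0},
  {"tx": 0,"ty": 0,"tz": 0,"spin": 0},
])

```text
clock: 3.0
tcp_pos: [0.3418, 0.2678, 0.0939]
tcp_rot: [-179.9, -0.3, -166.6]
force: [0.4, 0.1, 0.1]
width: 0.0004
grip_force: 0.0
```

>>> drive_tool([
  {"tx": -0.7,"ty": 0,"tz": 0,"spin": 0},
  {"tx": -0.7,"ty": 0,"tz": 0,"spin": 0},
  {"tx": -0.35,"ty": 0,"tz": 0,"spin": 0},
  {"tx": -0.35,"ty": 0,"tz": 0,"spin": 0},
  {"tx": -0.35,"ty": 0,"tz": 0,"spin": 0},
  {"tx": -0.35,"ty": 0,"tz": 0,"spin": 0},
  {"tx": -0.35,"ty": 0,"tz": 0,"spin": 0},
  {"tx": -0.35,"ty": 0,"tz": 0,"spin": 0},
  {"tx": 0,"ty": 0,"tz": 0,"spin": 0},
])

```text
clock: 3.9
tcp_pos: [0.4475, 0.2935, 0.0966]
tcp_rot: [180.0, 0.1, -166.6]
force: [0.3, 0.1, -0.7]
width: 0.0003
grip_force: 0.0
```

```bash
python3 - <<'E'
from h import *
np.set_printoptions(precision=3,suppress=True)
snap("side","s1.png")
b=cam("side");a=cam("scene")
for n,c in(("scene",a),("side",b)):
    env.read_camera(n)
    for q in("isolator_tip","feeder_top"):
        for r in env.tip_of(n,q)[:3]:print(n,q,r["conf"],r["uv"],atz(c,r["uv"],.092 if q[0]=="i" else .13))
f=lambda x,y:(x/4+270,y/4+195)
C=np.array([atz(a,f(*p),.13) for p in[(140,65),(40,168),(250,275),(350,175)]]);print(C,C.mean(0))
for i in range(4):
    d=C[(i+1)%4]-C[i];print(np.hypot(*d[:2]),np.degrees(np.arctan2(d[1],d[0])))
print(env.observe()["force"])
E
```

```text
scene isolator_tip 0.55 [380.7, 156.5] [0.466 0.309 0.092]
scene isolator_tip 0.22 [203.2, 313.6] [ 0.52  -0.339  0.092]
scene feeder_top 0.87 [383.3, 224.2] [0.649 0.094 0.13 ]
scene feeder_top 0.82 [311.1, 182.9] [0.431 0.076 0.13 ]
scene feeder_top 0.63 [318.4, 234.2] [ 0.563 -0.033  0.13 ]
side isolator_tip 0.66 [356.3, 239.9] [ 0.661 -0.106  0.092]
side feeder_top 0.73 [222.2, 230.8] [0.376 0.051 0.13 ]
side feeder_top 0.72 [307.0, 227.1] [ 0.557 -0.042  0.13 ]
side feeder_top 0.67 [294.2, 196.6] [0.601 0.092 0.13 ]
[[ 0.489 -0.003  0.13 ]
 [ 0.506 -0.1    0.13 ]
 [ 0.644 -0.073  0.13 ]
 [ 0.636  0.019  0.13 ]] [ 0.569 -0.039  0.13 ]
0.0978973774776902 -80.3844302535573
0.14146845639328964 11.109335816684494
0.09208397572507578 95.32314413314816
0.14833173796306776 -171.3052815568047
[-0.55   0.149 -0.202]
```

>>> drive_tool([
  {"tx": -0.1,"ty": 0,"tz": 0,"spin": 0},
  {"tx": -0.1,"ty": 0,"tz": 0,"spin": 0},
  {"tx": 0,"ty": 0,"tz": 0,"spin": 0},
])

```text
clock: 4.55
tcp_pos: [0.4522, 0.2948, 0.0966]
tcp_rot: [180.0, 0.0, -166.6]
force: [-0.6, 0.7, -0.5]
width: 0.0005
grip_force: 0.2
```

>>> drive_tool([
  {"tx": -0.1,"ty": 0,"tz": 0,"spin": 0},
  {"tx": -0.1,"ty": 0,"tz": 0,"spin": 0},
  {"tx": 0,"ty": 0,"tz": 0,"spin": 0},
])

```text
clock: 4.85
tcp_pos: [0.4574, 0.296, 0.0962]
tcp_rot: [-180.0, -0.1, -166.6]
force: [-2.2, -0.5, 0.6]
width: 0.0006
grip_force: 1.4
```

>>> drive_tool([
  {"tx": 0.4,"ty": 0,"tz": 0,"spin": 0},
  {"tx": 0,"ty": 0,"tz": -1,"spin": 0},
  {"tx": 0,"ty": 0,"tz": -1,"spin": 0},
  {"tx": 0,"ty": 0,"tz": -1,"spin": 0},
  {"tx": -0.28,"ty": -0.98,"tz": -1,"spin": 0},
  {"tx": -0.28,"ty": -0.98,"tz": -1,"spin": 0},
  {"tx": -0.28,"ty": -0.98,"tz": -1,"spin": 0},
  {"tx": -0.28,"ty": -0.98,"tz": 0,"spin": 0},
  {"tx": -0.28,"ty": -0.98,"tz": 0,"spin": 0},
  {"tx": -0.28,"ty": -0.98,"tz": 0,"spin": 0},
])

```text
clock: 5.85
tcp_pos: [0.5363, 0.1322, 0.2772]
tcp_rot: [-180.0, 0.1, -166.6]
force: [0.4, 0.3, 0.2]
width: 0.0008
grip_force: 0.0
```

>>> drive_tool([
  {"tx": -0.28,"ty": -0.98,"tz": 0,"spin": 0},
  {"tx": -0.28,"ty": -0.98,"tz": 0,"spin": 0},
  {"tx": -0.28,"ty": -0.98,"tz": 0,"spin": 0},
  {"tx": -0.28,"ty": -0.98,"tz": 0,"spin": 0},
  {"tx": -0.28,"ty": -0.98,"tz": 0,"spin": 0.06},
  {"tx": -0.28,"ty": -0.98,"tz": 0,"spin": 0},
  {"tx": 0,"ty": 0,"tz": 0,"spin": 0},
  {"tx": 0,"ty": 0,"tz": 0,"spin": 0},
])

```text
clock: 6.65
tcp_pos: [0.6237, -0.0278, 0.2763]
tcp_rot: [180.0, -0.0, -170.3]
force: [0.5, 0.0, 0.4]
width: 0.0005
grip_force: 0.0
```

```bash
python3 - <<'E'
from h import *
np.set_printoptions(precision=3,suppress=True)
s,im=snap("wrist","w1.png");c=cam("wrist",s)
print(s["tcp_pos"],s["tcp_rot"],s["joint_positions"],-c[1].T@c[2],c[1])
for q,z in(("feeder_top",.13),("drum_top",.144)):
    for r in env.tip_of("wrist",q)[:3]:print(q,r["conf"],r["uv"],atz(c,r["uv"],z))
a=cam("scene");env.read_camera("scene")
print([ (r["conf"],r["uv"],atz(a,r["uv"],.092)) for r in env.tip_of("scene","isolator_tip")])
E
```

```text
[ 0.624 -0.028  0.276] [ 179.978   -0.012 -170.291] [  -9.791   10.895   83.721    0.017   85.403 -109.501] [ 0.557 -0.04   0.439] [[-0.169  0.986 -0.   ]
 [ 0.955  0.163  0.248]
 [ 0.245  0.042 -0.969]]
feeder_top 0.96 [313.1, 140.7] [ 0.562 -0.04   0.13 ]
feeder_top 0.82 [497.6, 257.9] [0.625 0.114 0.13 ]
feeder_top 0.16 [319.1, 148.6] [ 0.567 -0.035  0.13 ]
drum_top 0.76 [319.2, 148.5] [ 0.566 -0.035  0.144]
drum_top 0.7 [506.4, 260.3] [0.622 0.114 0.144]
[(0.44, [383.3, 162.4], array([0.486, 0.295, 0.092]))]
```

View pics/w1.png

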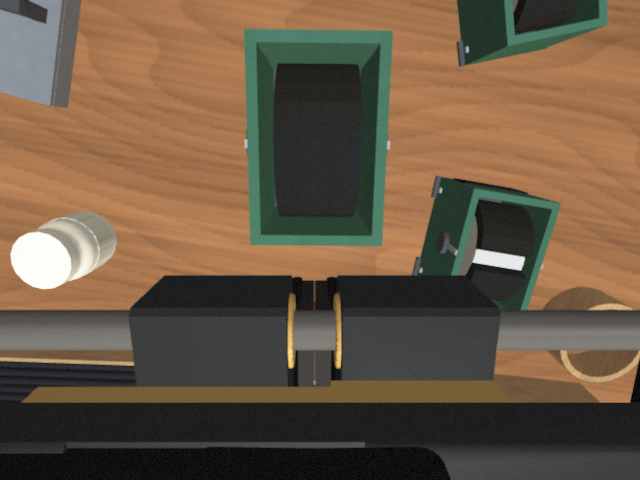

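The picture shows the big housing straight below (corners 246,30 / 392,30 / 382,245 / 251,245), index lines at (246,144) and (388,145); no groove shows.

```bash
python3 - <<'E'
from h import *
np.set_printoptions(precision=4,suppress=True)
s=env.observe();c=cam("wrist",s)
C=np.array([atz(c,p,.13) for p in[(245.5,30),(392,30),(382,245),(251,245)]]);print(C.mean(0))
for i in range(4):
    d=C[(i+1)%4]-C[i];print(np.hypot(*d[:2]),np.degrees(np.arctan2(d[1],d[0])))
print(atz(c,(246.5,144),.127),atz(c,(388,145),.127))
E
```

```text
[ 0.5643 -0.0351  0.13  ]
0.0986738312461545 99.85370990119262
0.14986546213786905 9.590666967889476
0.09986794580947024 -80.13246808146367
0.14989979138447437 -170.8657127425321
[ 0.5731 -0.0858  0.127 ] [0.5562 0.0154 0.127 ]
```

>>> drive_tool([
  {"tx": 0.7,"ty": 0.09,"tz": 0,"spin": 0},
  {"tx": 0.7,"ty": 0,"tz": 0,"spin": 0},
  {"tx": 0.7,"ty": 0,"tz": 0.3,"spin": 0},
  {"tx": 0.7,"ty": 0,"tz": 0.6,"spin": 0},
  {"tx": 0.69,"ty": 0,"tz": 0.87,"spin": 0},
  {"tx": 0,"ty": 0,"tz": 1,"spin": 0},
  {"tx": 0,"ty": 0,"tz": 0.9,"spin": 0},
  {"tx": 0,"ty": 0,"tz": 0.1,"spin": 0},
  {"tx": 0,"ty": 0,"tz": 0,"spin": 0},
])

```text
clock: 7.8
tcp_pos: [0.5201, -0.0421, 0.1634]
tcp_rot: [180.0, -0.1, -170.2]
force: [0.2, -0.4, 0.5]
width: 0.0004
grip_force: 0.0
```

>>> drive_tool([
  {"tx": 0,"ty": 0,"tz": 0.1,"spin": 0},
  {"tx": 0,"ty": 0,"tz": 0.1,"spin": 0},
  {"tx": 0,"ty": 0,"tz": 0,"spin": 0},
])

```text
clock: 8.1
tcp_pos: [0.521, -0.0427, 0.1581]
tcp_rot: [-180.0, 0.1, -170.2]
force: [-0.3, -0.2, -0.3]
width: 0.0007
grip_force: 0.0
```

>>> drive_tool([
  {"tx": 0,"ty": 0,"tz": 0.07,"spin": 0},
  {"tx": 0,"ty": 0,"tz": 0.07,"spin": 0},
  {"tx": 0,"ty": 0,"tz": 0,"spin": 0},
])

```text
clock: 8.4
tcp_pos: [0.5203, -0.0426, 0.1529]
tcp_rot: [180.0, -0.0, -170.2]
force: [0.3, 0.4, -0.2]
width: 0.0003
grip_force: 0.0
```

>>> drive_tool([
  {"tx": 0,"ty": 0,"tz": -0.43,"spin": 0},
  {"tx": -0.47,"ty": 0,"tz": 0,"spin": 0},
  {"tx": 0,"ty": 0,"tz": 0.1,"spin": 0},
  {"tx": 0,"ty": 0,"tz": 0.07,"spin": 0},
  {"tx": 0,"ty": 0,"tz": 0,"spin": 0},
])

```text
clock: 8.9
tcp_pos: [0.5335, -0.0401, 0.1604]
tcp_rot: [180.0, -0.1, -170.2]
force: [-0.8, -0.6, -0.3]
width: 0.0008
grip_force: 0.0
```

>>> drive_tool([
  {"tx": 0,"ty": 0,"tz": 0.07,"spin": 0},
  {"tx": 0,"ty": 0,"tz": 0,"spin": 0},
])

```text
clock: 9.1
tcp_pos: [0.5338, -0.0402, 0.1585]
tcp_rot: [180.0, -0.0, -170.2]
force: [-0.4, 1.2, -0.2]
width: 0.0003
grip_force: 0.0
```

```bash
python3 - <<'E'
from h import *
a=env.read_camera("side");b=env.read_camera("scene")
cv2.imwrite("pics/c3.png",np.hstack([cv2.resize(a[170:290,250:370],(400,400),interpolation=2),cv2.resize(b[170:290,260:380],(400,400),interpolation=2)]))
print(env.observe()["force"])
E
```

```text
[-0.46692446 -0.14090615 -0.18515089]
```

View pics/c3.png

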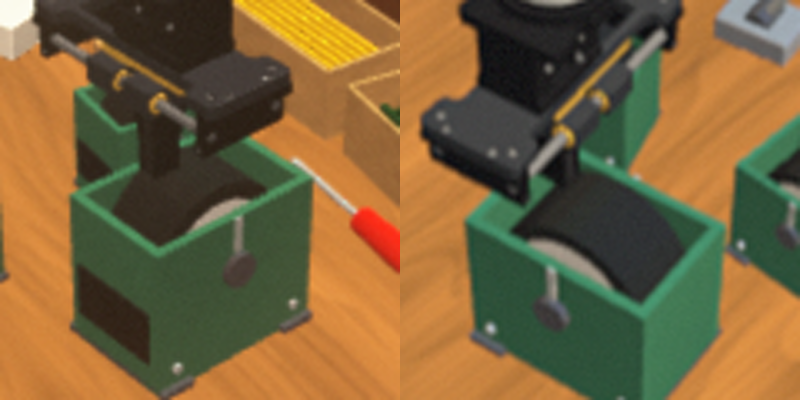

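The crops show the closed fingers just above or at the drum's near slope (side crop ~ (165,170)); no groove visible.

>>> drive_tool([
  {"tx": 0,"ty": 0,"tz": 0.05,"spin": 0},
  {"tx": 0,"ty": 0,"tz": 0.05,"spin": 0},
  {"tx": 0,"ty": 0,"tz": 0,"spin": 0},
])

```text
clock: 9.5
tcp_pos: [0.5342, -0.0402, 0.1556]
tcp_rot: [180.0, -0.0, -170.2]
force: [-0.1, 0.4, 0.5]
width: 0.0007
grip_force: 0.0
```

>>> drive_tool([
  {"tx": -0.1,"ty": 0,"tz": 0,"spin": 0},
  {"tx": -0.1,"ty": 0,"tz": 0,"spin": 0},
  {"tx": -0.1,"ty": 0,"tz": 0,"spin": 0},
])

```text
clock: 9.8
tcp_pos: [0.5437, -0.0387, 0.1561]
tcp_rot: [-180.0, 0.0, -170.2]
force: [-0.4, 0.0, 0.0]
width: 0.0002
grip_force: 0.0
```

```bash
python3 - <<'E'
from h import *
w=env.read_camera("wrist");b=env.read_camera("scene");a=env.read_camera("side")
cv2.imwrite("pics/c4.png",np.hstack([cv2.resize(w,(480,360)),np.vstack([cv2.resize(b[200:260,280:340],(180,180),interpolation=2),cv2.resize(a[190:250,270:330],(180,180),interpolation=2)])]))
E
```

```text
(no output)
```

View pics/c4.png

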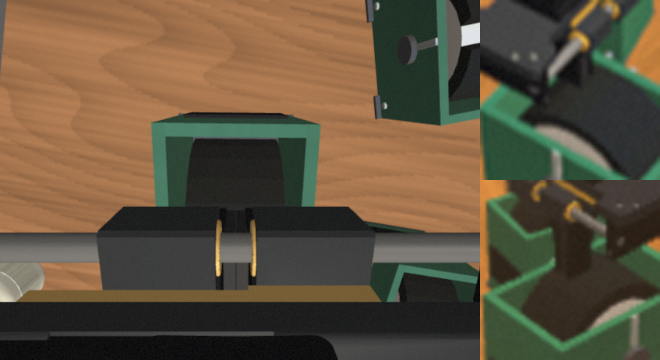

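```bash
python3 - <<'E'
from h import *
o=[]
s=env.observe();p=np.array(s["tcp_pos"]);u=np.array([.986,.167,0]);v=np.array([-.167,.986,0])
for n,(x,y) in(("scene",(285,195)),("side",(270,185))):
    c=cam(n);im=env.read_camera(n);k=8;cr=cv2.resize(im[y:y+50,x:x+50],None,fx=k,fy=k,interpolation=2)
    def dot(q,col):
        w=(proj(c,q)-[x-.0,y-.0]+.5)*k;cv2.circle(cr,tuple(int(t) for t in w),3,col,-1)
    for a in(-.0095,.0095):
        for b in(-.015,.015): dot(p+u*a+v*b+[0,0,-.025],(0,0,255))
    f=np.array([.5645,-.0352,.084])
    for th in np.radians(range(-90,91,15)):
        for yy in(-.03,.03): dot(f+u*.06*np.sin(th)+v*yy+[0,0,.06*np.cos(th)],(0,255,255))
    o.append(cr)
cv2.imwrite("pics/c5.png",np.hstack(o))
E
```

```text
(no output)
```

View pics/c5.png

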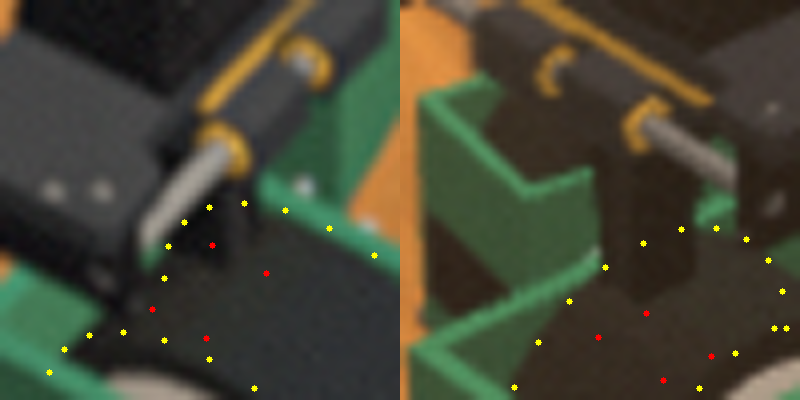

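>>> drive_tool([
  {"tx": 0,"ty": 0,"tz": -0.6,"spin": 0},
  {"tx": -0.7,"ty": 0,"tz": 0,"spin": 0},
  {"tx": 0,"ty": 0,"tz": 0.1,"spin": 0},
  {"tx": 0,"ty": 0,"tz": 0.1,"spin": 0},
  {"tx": 0,"ty": 0,"tz": 0,"spin": 0},
])

```text
clock: 10.55
tcp_pos: [0.5626, -0.035, 0.1665]
tcp_rot: [179.9, -0.2, -170.2]
force: [-0.5, 0.5, 0.6]
width: 0.0003
grip_force: 0.0
```

>>> drive_tool([
  {"tx": 0,"ty": 0,"tz": 0.07,"spin": 0},
  {"tx": 0,"ty": 0,"tz": 0,"spin": 0},
])

```text
clock: 10.75
tcp_pos: [0.5633, -0.0351, 0.1652]
tcp_rot: [180.0, -0.1, -170.2]
force: [0.3, -0.2, 0.7]
width: 0.0002
grip_force: 0.0
```

>>> drive_tool([
  {"tx": 0,"ty": 0,"tz": 0.07,"spin": 0},
  {"tx": 0,"ty": 0,"tz": 0,"spin": 0},
])

```text
clock: 10.95
tcp_pos: [0.5637, -0.0352, 0.1635]
tcp_rot: [180.0, -0.0, -170.2]
force: [-0.4, -0.1, -0.6]
width: 0.0004
grip_force: 0.0
```

>>> drive_tool([
  {"tx": 0,"ty": 0,"tz": 0.07,"spin": 0},
  {"tx": 0,"ty": 0,"tz": 0.07,"spin": 0},
  {"tx": 0,"ty": 0,"tz": 0,"spin": 0},
])

```text
clock: 11.25
tcp_pos: [0.5637, -0.0351, 0.1591]
tcp_rot: [180.0, -0.0, -170.2]
force: [0.1, -0.4, 0.3]
width: 0.0007
grip_force: 0.0
```

>>> drive_tool([
  {"tx": 0,"ty": 0,"tz": 0.07,"spin": 0},
  {"tx": 0,"ty": 0,"tz": 0,"spin": 0},
])

```text
clock: 11.45
tcp_pos: [0.5638, -0.0351, 0.1571]
tcp_rot: [180.0, -0.0, -170.2]
force: [0.3, -0.3, -0.8]
width: 0.0003
grip_force: 0.0
```

>>> drive_tool([
  {"tx": 0,"ty": 0,"tz": 0.07,"spin": 0},
  {"tx": 0,"ty": 0,"tz": 0,"spin": 0},
])

```text
clock: 11.65
tcp_pos: [0.5638, -0.0351, 0.155]
tcp_rot: [180.0, -0.0, -170.2]
force: [-0.1, -0.0, 0.7]
width: 0.0007
grip_force: 0.0
```

>>> drive_tool([
  {"tx": 0,"ty": 0,"tz": 0.07,"spin": 0},
  {"tx": 0,"ty": 0,"tz": 0,"spin": 0},
])

```text
clock: 11.85
tcp_pos: [0.5638, -0.0351, 0.1529]
tcp_rot: [180.0, -0.0, -170.2]
force: [-0.9, -0.6, -0.6]
width: 0.0007
grip_force: 0.0
```

>>> drive_tool([
  {"tx": 0,"ty": 0,"tz": 0.07,"spin": 0},
  {"tx": 0,"ty": 0,"tz": 0,"spin": 0},
])

```text
clock: 12.05
tcp_pos: [0.5638, -0.0351, 0.1508]
tcp_rot: [180.0, -0.0, -170.2]
force: [0.1, -0.3, 0.3]
width: 0.0007
grip_force: 0.0
```

```bash
python3 - <<'E'
from h import *
o=[]
s=env.observe();p=np.array(s["tcp_pos"]);print(p,s["force"])
for n,(x,y) in(("scene",(290,185)),("side",(275,175))):
    im=env.read_camera(n);cr=cv2.resize(im[y:y+60,x:x+60],None,fx=6.6,fy=6.6,interpolation=2)
    cr=np.clip(cr.astype(float)*2.5,0,255).astype(np.uint8);o.append(cr)
cv2.imwrite("pics/c6.png",np.hstack(o))
E
```

```text
[ 0.56377012 -0.0351197   0.15080471] [ 0.1395626  -0.26509925  0.29842966]
```

View pics/c6.png

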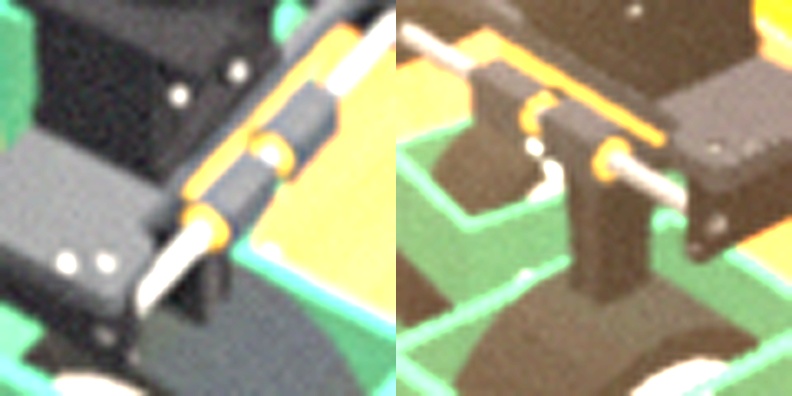

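```bash
python3 - <<'E'
from h import *
p=np.array([.5638,-.0351,0]);u=np.array([.986,.167,0]);v=np.array([-.167,.986,0])
for n,su,uv in(("side",-1,(306.7,220.9)),("scene",1,(321,234.2))):
    c=cam(n)
    for z in(.12,.126,.135,.144,.15,.155): print(n,z,proj(c,p+u*su*.0095-v*.015+[0,0,z]),proj(c,p+[0,0,z]),uv)
E
```

```text
side 0.12 [308.88151271 232.47230967] [307.73586767 228.26015233] (306.7, 220.9)
side 0.126 [308.89239592 230.4637806 ] [307.74385318 226.26092999] (306.7, 220.9)
side 0.135 [308.90882154 227.43238412] [307.75590468 223.2437609 ] (306.7, 220.9)
side 0.144 [308.92536932 224.37844282] [307.76804493 220.20437306] (306.7, 220.9)
side 0.15 [308.93646971 222.32983256] [307.77618822 218.16564925] (306.7, 220.9)
side 0.155 [308.94576227 220.61486297] [307.78300497 216.45903247] (306.7, 220.9)
scene 0.12 [317.81307327 243.73587053] [318.13537663 237.82226082] (321, 234.2)
scene 0.126 [317.79994771 242.03876134] [318.12360724 236.11843985] (321, 234.2)
scene 0.135 [317.78006816 239.46837525] [318.10578333 233.5381224 ] (321, 234.2)
scene 0.144 [317.75995559 236.86785874] [318.08775246 230.927845  ] (321, 234.2)
scene 0.15 [317.74641571 235.11717928] [318.07561513 229.17075698] (321, 234.2)
scene 0.155 [317.73505107 233.64775346] [318.0654284  227.69605308] (321, 234.2)
```

>>> drive_tool([
  {"tx": 0,"ty": 0,"tz": 0.07,"spin": 0},
  {"tx": 0,"ty": 0,"tz": 0,"spin": 0},
])

```text
clock: 12.35
tcp_pos: [0.5638, -0.0351, 0.1487]
tcp_rot: [180.0, -0.0, -170.2]
force: [0.3, -0.5, 0.7]
width: 0.0007
grip_force: 0.0
```

>>> drive_tool([
  {"tx": 0,"ty": 0,"tz": 0.07,"spin": 0},
  {"tx": 0,"ty": 0,"tz": 0,"spin": 0},
])

```text
clock: 12.55
tcp_pos: [0.5638, -0.0351, 0.1466]
tcp_rot: [180.0, -0.0, -170.2]
force: [-0.1, 0.1, -0.5]
width: 0.0003
grip_force: 0.0
```

>>> drive_tool([
  {"tx": 0,"ty": 0,"tz": 0.07,"spin": 0},
  {"tx": 0,"ty": 0,"tz": 0,"spin": 0},
])

```text
clock: 12.75
tcp_pos: [0.5641, -0.0352, 0.1449]
tcp_rot: [-180.0, 0.0, -170.2]
force: [-0.1, 1.0, -0.1]
width: 0.0003
grip_force: 0.0
```

>>> drive_tool([
  {"tx": 0,"ty": 0,"tz": 0.07,"spin": 0},
  {"tx": 0,"ty": 0,"tz": 0,"spin": 0},
])

```text
clock: 12.95
tcp_pos: [0.5655, -0.035, 0.1445]
tcp_rot: [-180.0, 0.2, -170.2]
force: [0.8, 0.8, 7.8]
width: 0.0005
grip_force: 3.6
```

```bash
python3 - <<'E'
from h import *
s=env.observe();print(s);
print(env.calibration("wrist"))
o=[]
for n,(x,y) in(("scene",(295,195)),("side",(280,190))):
    im=env.read_camera(n);cr=cv2.resize(im[y:y+50,x:x+50],(400,400),interpolation=cv2.INTER_CUBIC)
    o.append(np.clip(cr.astype(float)*3,0,255).astype(np.uint8))
cv2.imwrite("pics/c7.png",np.hstack(o))
E
```

```text
{'clock': 12.95, 'joint_positions': array([-1.15448667e+01,  8.45016620e+00,  1.00914346e+02,  5.18874869e-02,
        7.04275647e+01, -1.11344057e+02]), 'dq': array([ 0.0225536 , -0.06940489,  0.02569338, -0.16678623,  0.04956663,
        0.07407331]), 'joint_torque': array([-8.43905602e-01, -3.98399699e+01, -3.31250811e+01, -5.24943508e-01,
        4.97796026e-02,  1.47104955e-03]), 'tcp_pos': array([ 0.56550657, -0.03499337,  0.14453179]), 'tcp_rot': array([-179.96992004,    0.21147193, -170.21804813]), 'force': array([0.76641572, 0.75824247, 7.79957901]), 'torque': array([ 0.32090815, -0.03558805,  0.03752317]), 'grip_force': 3.5606556756329155, 'width': 0.0004758336122933923}
{'camera_matrix': array([[420.13241558,   0.        , 314.0873587 ],
       [  0.        , 420.13241558, 241.11382579],
       [  0.        ,   0.        ,   1.        ]]), 'hand_eye': array([[-6.49051949e-05, -9.68610321e-01, -2.48584074e-01,
         6.77067927e-02],
       [ 9.99999868e-01,  6.38390754e-05, -5.09849129e-04,
        -7.51369110e-04],
       [ 5.09714506e-04, -2.48584074e-01,  9.68610189e-01,
        -1.62675145e-01],
       [ 0.00000000e+00,  0.00000000e+00,  0.00000000e+00,
         1.00000000e+00]])}
```

View pics/c7.png

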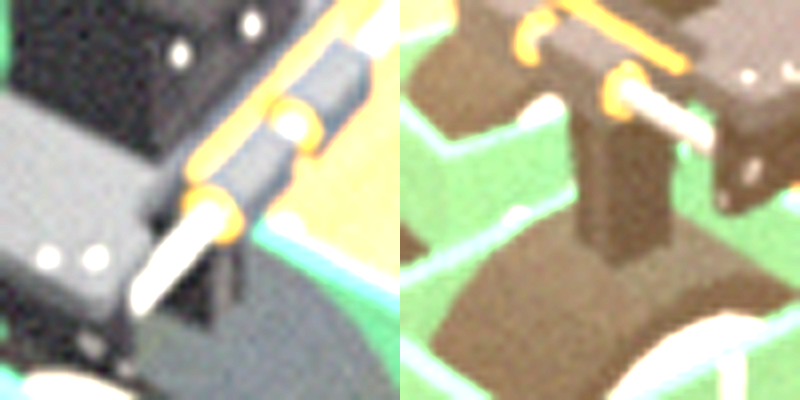

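Contact at last: 7.8 N at TCP z 0.1445, so the tips really end at the reported TCP height. I'll use that from here.

>>> drive_tool([
  {"tx": -0.3,"ty": 0,"tz": -0.02,"spin": 0},
  {"tx": -0.3,"ty": 0,"tz": 0.02,"spin": 0},
  {"tx": -0.3,"ty": 0,"tz": 0.067,"spin": 0},
  {"tx": -0.3,"ty": 0,"tz": 0.12,"spin": 0},
])

```text
clock: 13.45
tcp_pos: [0.6011, -0.0291, 0.1375]
tcp_rot: [-180.0, 0.1, -170.2]
force: [2.0, -0.9, 3.8]
width: 0.0008
grip_force: 1.9
```

>>> drive_tool([
  {"tx": 0,"ty": 0,"tz": -0.6,"spin": 0},
  {"tx": 0.9,"ty": 0,"tz": 0,"spin": 0},
  {"tx": 0.9,"ty": 0,"tz": 0,"spin": 0},
  {"tx": 0.6,"ty": 0,"tz": 0,"spin": 0},
  {"tx": 0,"ty": 0,"tz": 0.6,"spin": 0},
  {"tx": 0,"ty": 0,"tz": 0,"spin": 0},
])

```text
clock: 14.05
tcp_pos: [0.526, -0.0418, 0.1364]
tcp_rot: [180.0, -0.4, -170.2]
force: [-6.9, -1.7, 13.2]
width: 0.0005
grip_force: 7.3
```

>>> drive_tool([
  {"tx": -0.31,"ty": 0,"tz": -0.19,"spin": 0},
  {"tx": -0.31,"ty": 0,"tz": -0.083,"spin": 0},
  {"tx": -0.31,"ty": 0,"tz": -0.033,"spin": 0},
  {"tx": -0.31,"ty": 0,"tz": 0,"spin": 0},
  {"tx": -0.31,"ty": 0,"tz": 0,"spin": 0},
  {"tx": -0.31,"ty": 0,"tz": 0.017,"spin": 0},
  {"tx": -0.31,"ty": 0,"tz": 0.063,"spin": 0},
  {"tx": -0.31,"ty": 0,"tz": 0.12,"spin": 0},
])

```text
clock: 14.85
tcp_pos: [0.6027, -0.0284, 0.1401]
tcp_rot: [-180.0, 0.0, -170.2]
force: [0.1, 0.6, 0.2]
width: 0.0003
grip_force: 0.0
```

```bash
python3 - <<'E'
from h import *
f=np.array([.5645,-.0352,.084]);u=np.array([.986,.167,0]);v=np.array([-.167,.986,0])
for n in("scene","side"):
    c=cam(n);im=env.read_camera(n)
    for q in("drum_groove",):print(n,[(r["conf"],r["uv"]) for r in env.tip_of(n,q)])
    for r in (0.059,):
        print([ (d,int(cv2.cvtColor(im,6)[tuple(np.round(proj(c,f+u*r*np.sin(t)-v*.02+[0,0,r*np.cos(t)])[::-1]).astype(int))])) for d in range(-80,81,10) for t in[np.radians(d)]])
print(env.observe()["force"],env.observe()["tcp_pos"])
E
```

```text
scene [(0.85, [388.0, 221.1]), (0.71, [307.0, 177.6])]
[(-80, 83), (-70, 46), (-60, 73), (-50, 41), (-40, 24), (-30, 36), (-20, 45), (-10, 53), (0, 52), (10, 54), (20, 45), (30, 26), (40, 44), (50, 48), (60, 46), (70, 65), (80, 122)]
side [(0.73, [223.4, 221.6]), (0.49, [349.3, 347.7]), (0.25, [307.5, 225.0])]
[(-80, 74), (-70, 104), (-60, 43), (-50, 45), (-40, 45), (-30, 46), (-20, 50), (-10, 50), (0, 50), (10, 51), (20, 51), (30, 61), (40, 60), (50, 64), (60, 51), (70, 112), (80, 71)]
[0.67448005 0.52257357 1.76406926] [ 0.60156395 -0.02851533  0.1397832 ]
```

>>> drive_tool([
  {"tx": 0,"ty": 0,"tz": -0.6,"spin": 0},
  {"tx": 0.9,"ty": 0,"tz": 0,"spin": 0},
  {"tx": 0.9,"ty": 0,"tz": 0,"spin": 0},
  {"tx": 0.7,"ty": 0,"tz": 0,"spin": 0},
  {"tx": 0,"ty": 0,"tz": 0.7,"spin": 0},
  {"tx": 0,"ty": 0,"tz": 0.05,"spin": 0},
])

```text
clock: 15.65
tcp_pos: [0.5253, -0.0424, 0.136]
tcp_rot: [-179.9, -0.3, -170.2]
force: [-9.6, -2.1, 15.7]
width: 0.0003
grip_force: 9.6
```

>>> drive_tool([
  {"tx": -0.31,"ty": 0,"tz": -0.143,"spin": 0},
  {"tx": -0.31,"ty": 0,"tz": -0.083,"spin": 0},
  {"tx": -0.31,"ty": 0,"tz": -0.033,"spin": 0},
  {"tx": -0.31,"ty": 0,"tz": 0,"spin": 0},
  {"tx": -0.31,"ty": 0,"tz": 0,"spin": 0},
  {"tx": -0.31,"ty": 0,"tz": 0.017,"spin": 0},
  {"tx": -0.31,"ty": 0,"tz": 0.063,"spin": 0},
  {"tx": -0.31,"ty": 0,"tz": 0.12,"spin": 0},
])

```text
clock: 16.45
tcp_pos: [0.6019, -0.0285, 0.1371]
tcp_rot: [180.0, -0.0, -170.2]
force: [0.4, -0.6, 0.2]
width: 0.0006
grip_force: 0.6
```

```bash
cat > g.py <<'E'
from h import *
f=np.array([.5645,-.0352,.084]);u=np.array([.986,.167,0]);v=np.array([-.167,.986,0])
def prof():
  for n in("scene","side"):
    c=cam(n);im=env.read_camera(n);g=cv2.cvtColor(im,6)
    print(n,[(r["conf"],r["uv"]) for r in env.tip_of(n,"drum_groove")])
    for r,y in((.059,-.02),(.059,0),(.059,.02),):
        print(y,[int(g[tuple(np.round(proj(c,f+u*r*np.sin(t)+v*y+[0,0,r*np.cos(t)])[::-1]).astype(int))]) for d in range(-80,81,8) for t in[np.radians(d)]])
if __name__=="__main__":
    prof();s=env.observe();print(s["force"],s["tcp_pos"],s["clock"])
E
python3 g.py
```

```text
scene [(0.78, [308.4, 178.7]), (0.56, [390.3, 218.8])]
-0.02 [83, 40, 50, 36, 33, 32, 35, 48, 66, 59, 64, 71, 56, 51, 24, 46, 50, 47, 47, 97, 123]
0 [50, 33, 60, 113, 78, 72, 70, 71, 70, 72, 70, 74, 70, 67, 123, 19, 32, 49, 48, 108, 126]
0.02 [78, 71, 71, 70, 72, 72, 71, 72, 72, 73, 72, 73, 47, 59, 131, 38, 45, 49, 50, 73, 122]
side [(0.64, [297.3, 194.8]), (0.55, [223.7, 221.7])]
-0.02 [73, 75, 99, 45, 42, 46, 47, 51, 46, 51, 51, 47, 50, 49, 59, 60, 64, 54, 55, 114, 74]
0 [72, 91, 113, 46, 47, 46, 45, 51, 51, 52, 51, 51, 52, 51, 35, 50, 66, 59, 54, 41, 42]
0.02 [72, 78, 83, 46, 45, 52, 45, 50, 52, 52, 51, 51, 51, 54, 57, 37, 38, 36, 50, 50, 48]
[ 1.07579859 -1.00253825  3.43314698] [ 0.60136128 -0.02843131  0.13722083] 16.65
```

>>> drive_tool([
  {"tx": 0,"ty": 0,"tz": -0.6,"spin": 0},
  {"tx": 0.9,"ty": 0,"tz": 0,"spin": 0},
  {"tx": 0.9,"ty": 0,"tz": 0,"spin": 0},
  {"tx": 0.7,"ty": 0,"tz": 0,"spin": 0},
  {"tx": 0,"ty": 0,"tz": 0.6,"spin": 0},
  {"tx": 0,"ty": 0,"tz": 0.03,"spin": 0},
])

```text
clock: 17.25
tcp_pos: [0.5239, -0.0418, 0.1356]
tcp_rot: [180.0, -0.4, -170.2]
force: [-7.0, -1.9, 11.0]
width: 0.0006
grip_force: 6.3
```

>>> drive_tool([
  {"tx": -0.31,"ty": 0,"tz": -0.143,"spin": 0},
  {"tx": -0.31,"ty": 0,"tz": -0.083,"spin": 0},
  {"tx": -0.31,"ty": 0,"tz": -0.033,"spin": 0},
  {"tx": -0.31,"ty": 0,"tz": 0,"spin": 0},
  {"tx": -0.31,"ty": 0,"tz": 0,"spin": 0},
  {"tx": -0.31,"ty": 0,"tz": 0.017,"spin": 0},
  {"tx": -0.31,"ty": 0,"tz": 0.063,"spin": 0},
  {"tx": -0.31,"ty": 0,"tz": 0.12,"spin": 0},
])

```text
clock: 18.05
tcp_pos: [0.6012, -0.0285, 0.1378]
tcp_rot: [180.0, -0.0, -170.2]
force: [-0.2, -0.2, 1.1]
width: 0.0002
grip_force: 0.4
```

```bash
python3 g.py
```

```text
scene [(0.9, [297.8, 237.9]), (0.85, [387.3, 220.3]), (0.66, [311.0, 176.9])]
-0.02 [83, 38, 51, 30, 29, 28, 37, 43, 65, 57, 64, 62, 51, 51, 28, 48, 50, 48, 44, 97, 121]
0 [46, 31, 59, 118, 75, 71, 71, 72, 71, 73, 71, 71, 72, 61, 92, 27, 38, 50, 47, 107, 123]
0.02 [75, 72, 68, 74, 71, 71, 71, 71, 72, 73, 73, 74, 41, 83, 118, 34, 48, 50, 50, 74, 121]
side [(0.84, [286.7, 244.3]), (0.7, [226.6, 222.1]), (0.6, [294.4, 194.1]), (0.2, [213.9, 185.7])]
-0.02 [71, 78, 100, 44, 44, 44, 48, 49, 50, 49, 49, 50, 50, 49, 55, 58, 63, 55, 55, 116, 73]
0 [74, 91, 112, 46, 46, 45, 49, 50, 50, 51, 52, 50, 48, 50, 38, 66, 66, 55, 53, 40, 40]
0.02 [74, 81, 82, 45, 46, 46, 46, 49, 51, 50, 52, 52, 54, 54, 50, 38, 42, 36, 51, 50, 44]
[0.52958459 0.08570723 1.37444646] [ 0.60059213 -0.02854826  0.13793926] 18.25
```

```bash
cat > ang.py <<'E'
from g import *
def ang(c,uv):
    # rim point angle best matching the pixel, y=0
    th=np.radians(np.arange(-100,100,.5));P=[f+u*.06*np.sin(t)+[0,0,.06*np.cos(t)] for t in th]
    d=[np.hypot(*(proj(c,p)-uv)) for p in P];i=int(np.argmin(d));return round(np.degrees(th[i]),1),round(d[i],1)
E
python3 - <<'E'
from ang import *
a,b=cam("scene"),cam("side")
p=tri(a,(297.8,237.9),b,(286.7,244.3));q=p-f;print(p,q@u,q@v,q[2])
print(ang(a,(297.8,237.9)),ang(b,(286.7,244.3)))
E
```

```text
[ 0.50543255 -0.04149521  0.09117596] -0.05929180176963709 0.0036571840025447777 0.007175959135139465
(np.float64(-93.0), np.float64(0.1)) (np.float64(-76.5), np.float64(3.2))
```

>>> drive_tool([
  {"tx": 0,"ty": 0,"tz": -0.6,"spin": 0},
  {"tx": 0.9,"ty": 0,"tz": 0,"spin": 0},
  {"tx": 0.9,"ty": 0,"tz": 0,"spin": 0},
  {"tx": 0.7,"ty": 0,"tz": 0,"spin": 0},
  {"tx": 0,"ty": 0,"tz": 0.6,"spin": 0},
  {"tx": 0,"ty": 0,"tz": 0.02,"spin": 0},
])

```text
clock: 18.85
tcp_pos: [0.5241, -0.0417, 0.1361]
tcp_rot: [180.0, -0.3, -170.2]
force: [-1.4, -1.4, 2.6]
width: 0.0002
grip_force: 1.2
```

>>> drive_tool([
  {"tx": -0.31,"ty": 0,"tz": -0.143,"spin": 0},
  {"tx": -0.31,"ty": 0,"tz": -0.083,"spin": 0},
  {"tx": -0.31,"ty": 0,"tz": -0.033,"spin": 0},
  {"tx": -0.31,"ty": 0,"tz": 0,"spin": 0},
  {"tx": -0.31,"ty": 0,"tz": 0,"spin": 0},
  {"tx": -0.31,"ty": 0,"tz": 0.017,"spin": 0},
  {"tx": -0.31,"ty": 0,"tz": 0.063,"spin": 0},
])

```text
clock: 19.55
tcp_pos: [0.5918, -0.0303, 0.1431]
tcp_rot: [180.0, 0.0, -170.2]
force: [0.5, -0.2, -0.1]
width: 0.0009
grip_force: 0.0
```

```bash
cat > look.py <<'E'
from ang import *
for n in("scene","side","wrist"):
    s=env.observe();env.read_camera(n);c=cam(n,s)
    for r in env.tip_of(n,"drum_groove"):
        a=ang(c,r["uv"])
        if a[1]<8:print(n,r["conf"],r["uv"],a)
s=env.observe();print(s["force"],s["tcp_pos"],s["clock"])
E
python3 look.py
```

```text
scene 0.87 [297.6, 231.5] (np.float64(-70.5), np.float64(1.2))
side 0.65 [291.5, 240.1] (np.float64(-64.0), np.float64(0.3))
wrist 0.55 [308.4, 105.6] (np.float64(-62.0), np.float64(7.3))
[-0.74309603 -0.24541234  0.03534084] [ 0.59048422 -0.0304993   0.14301091] 19.85
```

>>> drive_tool([
  {"tx": 0,"ty": 0,"tz": -0.6,"spin": 0},
  {"tx": 0.8,"ty": 0,"tz": 0,"spin": 0},
  {"tx": 0.8,"ty": 0,"tz": 0,"spin": 0},
  {"tx": 0.6,"ty": 0,"tz": 0,"spin": 0},
  {"tx": 0,"ty": 0,"tz": 0.8,"spin": 0},
  {"tx": 0,"ty": 0,"tz": 0.08,"spin": 0},
])

```text
clock: 20.45
tcp_pos: [0.5229, -0.0428, 0.1343]
tcp_rot: [-179.9, -0.3, -170.2]
force: [-11.7, -2.6, 17.7]
width: 0.0005
grip_force: 10.3
```

>>> drive_tool([
  {"tx": -0.31,"ty": 0,"tz": -0.143,"spin": 0},
  {"tx": -0.31,"ty": 0,"tz": -0.083,"spin": 0},
  {"tx": -0.31,"ty": 0,"tz": -0.033,"spin": 0},
  {"tx": -0.31,"ty": 0,"tz": 0,"spin": 0},
  {"tx": -0.31,"ty": 0,"tz": 0,"spin": 0},
  {"tx": -0.31,"ty": 0,"tz": 0.017,"spin": 0},
])

```text
clock: 21.05
tcp_pos: [0.5824, -0.033, 0.1438]
tcp_rot: [-179.9, 0.2, -170.2]
force: [0.4, -2.1, 4.1]
width: 0.0006
grip_force: 1.8
```

```bash
python3 look.py
```

```text
scene 0.9 [316.0, 232.8] (np.float64(-3.0), np.float64(2.5))
side 0.86 [306.7, 221.1] (np.float64(-4.5), np.float64(0.2))
[ 2.02562883 -1.98339431  7.56476005] [ 0.58208412 -0.0329546   0.14374614] 21.35
```

>>> drive_tool([
  {"tx": 0,"ty": 0,"tz": -0.8,"spin": 0},
  {"tx": -0.7,"ty": 0,"tz": -0.8,"spin": 0},
  {"tx": -0.7,"ty": 0,"tz": -0.8,"spin": 0},
  {"tx": 0,"ty": 0,"tz": -0.8,"spin": 0},
  {"tx": 0,"ty": 0,"tz": 0,"spin": 0},
])

```text
clock: 21.85
tcp_pos: [0.6239, -0.0251, 0.2417]
tcp_rot: [-179.9, 0.3, -170.2]
force: [0.2, -0.4, 0.4]
width: 0.0
grip_force: 0.0
```

```bash
python3 look.py; python3 - <<'E'
from ang import *
s=env.observe();im=env.read_camera("wrist");c=cam("wrist",s);cv2.imwrite("pics/w2.png",im);g=cv2.cvtColor(im,6)
for y in(-.02,0,.02):
    print([int(g[tuple(np.round(proj(c,f+u*.06*np.sin(t)+v*y+[0,0,.06*np.cos(t)])[::-1]).astype(int))]) for d in range(-40,41,2) for t in[np.radians(d)]])
E
```

```text
scene 0.78 [317.0, 233.5] (np.float64(0.0), np.float64(2.7))
side 0.65 [306.1, 220.5] (np.float64(-5.0), np.float64(0.6))
wrist 0.98 [311.3, 140.3] (np.float64(-6.5), np.float64(3.2))
[-0.01071114  0.8774693  -0.8549326 ] [ 0.62097348 -0.02496644  0.23617533] 22.15
[32, 36, 38, 40, 35, 38, 39, 33, 39, 41, 40, 43, 38, 39, 228, 227, 225, 227, 226, 229, 229, 67, 23, 40, 39, 40, 47, 47, 39, 43, 41, 43, 42, 41, 41, 46, 47, 40, 44, 44, 46]
[34, 33, 31, 39, 40, 40, 43, 45, 39, 41, 41, 37, 37, 39, 228, 225, 228, 227, 227, 228, 230, 126, 25, 41, 46, 42, 47, 46, 43, 40, 46, 46, 42, 45, 45, 42, 46, 45, 44, 45, 44]
[32, 31, 32, 42, 41, 41, 39, 38, 42, 39, 44, 41, 41, 38, 227, 227, 227, 227, 226, 228, 230, 194, 27, 36, 44, 48, 42, 45, 43, 47, 46, 38, 42, 45, 42, 49, 46, 43, 45, 42, 42]
```

>>> drive_tool([
  {"tx": 0.49,"ty": 0,"tz": 0.9,"spin": 0},
  {"tx": 0.49,"ty": 0,"tz": 0.9,"spin": 0},
  {"tx": 0,"ty": 0,"tz": 0.9,"spin": 0},
  {"tx": 0,"ty": 0,"tz": 0.4,"spin": 0},
  {"tx": 0,"ty": 0,"tz": 0,"spin": 0},
])

```text
clock: 22.7
tcp_pos: [0.5925, -0.0299, 0.1435]
tcp_rot: [179.9, -0.1, -170.2]
force: [0.1, -0.2, 0.4]
width: 0.0005
grip_force: 0.0
```

>>> drive_tool([
  {"tx": 0,"ty": 0,"tz": 0.1,"spin": 0},
  {"tx": -0.1,"ty": 0,"tz": 0.03,"spin": 0},
  {"tx": -0.1,"ty": 0,"tz": 0.04,"spin": 0},
  {"tx": 0,"ty": 0,"tz": 0,"spin": 0},
])

```text
clock: 23.1
tcp_pos: [0.5998, -0.0291, 0.1404]
tcp_rot: [-180.0, 0.0, -170.2]
force: [0.1, 1.1, -0.9]
width: 0.0003
grip_force: 0.0
```

>>> drive_tool([
  {"tx": 0,"ty": 0,"tz": -0.8,"spin": 0},
  {"tx": -0.8,"ty": 0,"tz": -0.8,"spin": 0},
  {"tx": 0,"ty": 0,"tz": -0.8,"spin": 0},
  {"tx": 0,"ty": 0,"tz": -0.8,"spin": 0},
  {"tx": 0,"ty": 0,"tz": 0,"spin": 0},
  {"tx": 0,"ty": 0,"tz": 0,"spin": 0},
])

```text
clock: 23.7
tcp_pos: [0.6231, -0.025, 0.2364]
tcp_rot: [-180.0, 0.1, -170.2]
force: [-0.5, -0.8, -0.5]
width: 0.0005
grip_force: 0.0
```

```bash
cat > fl.py <<'E'
from ang import *
# groove angle from the white floor in the wrist image, floor radius 47
s=env.observe();im=env.read_camera("wrist");c=cam("wrist",s);g=cv2.cvtColor(im,6)
th=np.arange(-40,40,.25)
for y in(-.02,0,.02):
    w=[d for d in th for t in[np.radians(d)] if g[tuple(np.round(proj(c,f+u*.047*np.sin(t)+v*y+[0,0,.047*np.cos(t)])[::-1]).astype(int))]>140]
    print(y,min(w,default=0),max(w,default=0))
print([ (r["conf"],ang(c,r["uv"])) for r in env.tip_of("wrist","drum_groove")],s["tcp_pos"])
E
python3 fl.py;python3 look.py
```

```text
-0.02 -16.25 4.25
0 -16.25 4.25
0.02 -15.75 4.25
[(0.74, (np.float64(-5.5), np.float64(3.6))), (0.61, (np.float64(77.0), np.float64(217.9)))] [ 0.6231251  -0.02499773  0.23642884]
scene 0.88 [316.9, 234.3] (np.float64(0.5), np.float64(3.5))
side 0.8 [304.6, 220.8] (np.float64(-8.5), np.float64(1.2))
wrist 0.7 [311.8, 140.1] (np.float64(-5.0), np.float64(3.1))
[-0.13492526  0.31896031  0.88515969] [ 0.62245405 -0.02495847  0.23522183] 24.1
```

>>> drive_tool([
  {"tx": 0.52,"ty": 0,"tz": 0.9,"spin": 0},
  {"tx": 0.52,"ty": 0,"tz": 0.9,"spin": 0},
  {"tx": 0,"ty": 0,"tz": 0.9,"spin": 0},
  {"tx": 0,"ty": 0,"tz": 0.45,"spin": 0},
  {"tx": 0,"ty": 0,"tz": 0.04,"spin": 0},
  {"tx": 0,"ty": 0,"tz": 0,"spin": 0},
])

```text
clock: 24.7
tcp_pos: [0.5929, -0.03, 0.141]
tcp_rot: [180.0, 0.1, -170.2]
force: [0.8, 0.5, 1.3]
width: 0.0004
grip_force: 0.8
```

Touching lightly (about 1 N); press 1.5 mm more and stroke 6 mm.

>>> drive_tool([
  {"tx": 0,"ty": 0,"tz": 0.03,"spin": 0},
  {"tx": -0.07,"ty": 0,"tz": 0.02,"spin": 0},
  {"tx": -0.07,"ty": 0,"tz": 0.025,"spin": 0},
  {"tx": -0.06,"ty": 0,"tz": 0.025,"spin": 0},
  {"tx": 0,"ty": 0,"tz": 0,"spin": 0},
])

```text
clock: 25.2
tcp_pos: [0.5992, -0.029, 0.1381]
tcp_rot: [-180.0, 0.1, -170.2]
force: [2.5, 3.3, 5.3]
width: 0.0007
grip_force: 2.9
```

>>> drive_tool([
  {"tx": 0,"ty": 0,"tz": -0.8,"spin": 0},
  {"tx": -0.8,"ty": 0,"tz": -0.8,"spin": 0},
  {"tx": 0,"ty": 0,"tz": -0.8,"spin": 0},
  {"tx": 0,"ty": 0,"tz": -0.8,"spin": 0},
  {"tx": 0,"ty": 0,"tz": 0,"spin": 0},
])

```text
clock: 25.7
tcp_pos: [0.6234, -0.026, 0.2368]
tcp_rot: [-179.8, 0.3, -170.2]
force: [0.7, -0.3, 1.4]
width: 0.0004
grip_force: 0.0
```

```bash
python3 fl.py
```

```text
-0.02 -10.5 9.5
0 -10.5 10.0
0.02 -9.75 10.0
[(0.58, (np.float64(76.5), np.float64(214.1))), (0.57, (np.float64(0.5), np.float64(5.0)))] [ 0.62338877 -0.02602255  0.23678364]
```

>>> drive_tool([
  {"tx": 0.36,"ty": -0.9,"tz": 0,"spin": 0},
  {"tx": 0.36,"ty": -0.9,"tz": 0,"spin": 0},
  {"tx": 0.36,"ty": -0.9,"tz": 0,"spin": 0},
  {"tx": 0.36,"ty": -0.9,"tz": 0,"spin": 0},
  {"tx": 0.36,"ty": -0.9,"tz": 0,"spin": 0},
  {"tx": 0.36,"ty": -0.9,"tz": 0,"spin": 0},
  {"tx": 0.36,"ty": -0.9,"tz": 0,"spin": 0},
  {"tx": 0.36,"ty": -0.9,"tz": 0,"spin": 0},
  {"tx": 0.36,"ty": -0.9,"tz": 0,"spin": 0},
  {"tx": 0.36,"ty": -0.9,"tz": 0,"spin": 0},
], hand=1)

```text
clock: 26.8
tcp_pos: [0.5594, -0.3102, 0.2305]
tcp_rot: [179.8, -0.2, -170.2]
force: [0.5, 0.3, -0.6]
width: 0.0728
grip_force: 0.0
```

>>> drive_tool([
  {"tx": 0,"ty": 0,"tz": 0,"spin": 0},
  {"tx": 0,"ty": 0,"tz": 0,"spin": 0},
])

```text
clock: 27.0
tcp_pos: [0.5598, -0.3095, 0.231]
tcp_rot: [179.8, -0.1, -170.3]
force: [-1.3, 0.7, -0.1]
width: 0.0843
grip_force: 0.0
```

```bash
python3 - <<'E'
from h import *
np.set_printoptions(precision=4,suppress=True)
s,im=snap("wrist","w3.png");c=cam("wrist",s);print(s["tcp_pos"],s["tcp_rot"],s["joint_positions"])
for r in env.tip_of("wrist","cover_grip")[:2]:print(r,atz(c,r["uv"],.058))
hsv=cv2.cvtColor(im,cv2.COLOR_BGR2HSV)
m=((hsv[...,1]<75)&(hsv[...,2]>60)).astype(np.uint8);m[260:]=0
m=cv2.morphologyEx(m,cv2.MORPH_CLOSE,np.ones((25,25)))
n,l,st,ce=cv2.connectedComponentsWithStats(m);print(st[1:][st[1:,4]>3000],)
i=1+np.argmax(st[1:,4]);rect=cv2.minAreaRect(np.argwhere(l==i)[:,::-1].astype(np.float32));B=cv2.boxPoints(rect)
P=np.array([atz(c,b,.03) for b in B]);print(B,P,P.mean(0))
E
```

```text
[ 0.5598 -0.3095  0.231 ] [ 179.8409   -0.1461 -170.3111] [ -35.9986   14.4949   84.3473    0.0067   81.3736 -135.6883]
{'uv': [304.6, 132.8], 'conf': 0.7} [ 0.4936 -0.3287  0.058 ]
[[  229    23   161   210 22100]]
[[218.4717 200.849 ]
 [269.4906  22.283 ]
 [390.2076  56.7736]
 [339.1887 235.3396]] [[ 0.5629 -0.394   0.03  ]
 [ 0.415  -0.3703  0.03  ]
 [ 0.4236 -0.2711  0.03  ]
 [ 0.5757 -0.2845  0.03  ]] [ 0.4943 -0.33    0.03  ]
```

View pics/w3.png

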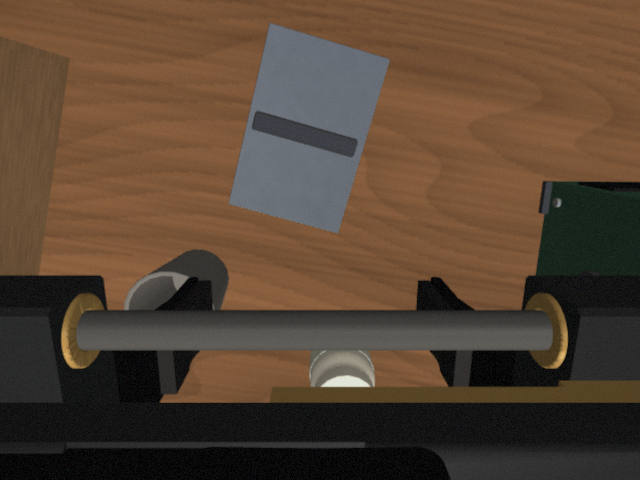

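The cover lies with roof corners (271,24), (389,59), (338,233), (229,205); bar from (254,121) to (356,147).

```bash
python3 - <<'E'
from h import *
np.set_printoptions(precision=4,suppress=True)
s=env.observe();c=cam("wrist",s);a=lambda d:np.degrees(np.arctan2(d[1],d[0]))
P=np.array([atz(c,p,.03) for p in[(271,24),(389,59),(338.5,234),(229,205)]]);print(P.mean(0))
for i in range(4):d=P[(i+1)%4]-P[i];print(np.hypot(*d[:2]),a(d))
H=np.array([atz(c,p,.068) for p in[(253,121),(357,147)]]);d=H[1]-H[0];print(H.mean(0),np.hypot(*d[:2]),a(d))
E
```

```text
[ 0.4964 -0.3269  0.03  ]
0.09797057407503011 84.58643300079109
0.15013273124008145 -5.11818753628002
0.0998252097460035 -95.37952546989212
0.15019393358839545 174.17419003844387
[ 0.4955 -0.327   0.068 ] 0.08052580853047805 86.16957813605578
```

>>> drive_tool([
  {"tx": 0.73,"ty": -0.07,"tz": 0,"spin": 0},
  {"tx": 0.73,"ty": -0.07,"tz": 0,"spin": 0},
  {"tx": 0.73,"ty": -0.07,"tz": 0,"spin": 0},
  {"tx": 0,"ty": 0,"tz": 0,"spin": 0.125},
  {"tx": 0,"ty": 0,"tz": 0,"spin": 0.125},
  {"tx": 0,"ty": 0,"tz": 0,"spin": 0.125},
  {"tx": 0,"ty": 0,"tz": 0,"spin": 0.125},
  {"tx": 0,"ty": 0,"tz": 0,"spin": 0.125},
  {"tx": 0,"ty": 0,"tz": 0,"spin": 0.125},
  {"tx": 0,"ty": 0,"tz": 0,"spin": 0.125},
])

```text
clock: 28.1
tcp_pos: [0.4977, -0.3255, 0.2329]
tcp_rot: [180.0, -0.0, 137.1]
force: [0.2, -1.0, -0.4]
width: 0.087
grip_force: 0.0
```

>>> drive_tool([
  {"tx": 0,"ty": 0,"tz": 0.4,"spin": 0.125},
  {"tx": 0,"ty": 0,"tz": 0.4,"spin": 0.125},
  {"tx": 0,"ty": 0,"tz": 0.4,"spin": 0.125},
  {"tx": 0,"ty": 0,"tz": 0.4,"spin": 0.125},
  {"tx": 0,"ty": 0,"tz": 0.4,"spin": 0.125},
  {"tx": 0,"ty": 0,"tz": 0.4,"spin": 0.125},
  {"tx": 0,"ty": 0,"tz": 0.4,"spin": 0.125},
  {"tx": 0,"ty": 0,"tz": 0,"spin": 0},
  {"tx": 0,"ty": 0,"tz": 0,"spin": 0},
])

```text
clock: 29.0
tcp_pos: [0.4976, -0.326, 0.1492]
tcp_rot: [-180.0, -0.0, 85.1]
force: [-0.7, -0.4, 0.8]
width: 0.0871
grip_force: 0.0
```

```bash
python3 - <<'E'
from h import *
s=env.observe();print(s["tcp_pos"],s["tcp_rot"],s["joint_positions"],s["force"],s["width"],s["clock"])
E
```

```text
[ 0.49755423 -0.32597948  0.1491593 ] [-1.79963990e+02 -2.89357930e-02  8.50576732e+01] [-4.08259106e+01  1.21086980e+01  9.61910438e+01  2.46101042e-03
  7.17463943e+01 -3.58843647e+01] [-0.74437539 -0.36913203  0.82147855] 0.0870754032592631 29.0
```

>>> drive_tool([
  {"tx": -0.03,"ty": -0.04,"tz": 0.8,"spin": 0},
  {"tx": 0,"ty": 0,"tz": 0.8,"spin": 0},
  {"tx": 0,"ty": 0,"tz": 0.8,"spin": 0},
  {"tx": 0,"ty": 0,"tz": 0.4,"spin": 0},
  {"tx": 0,"ty": 0,"tz": 0.1,"spin": 0},
  {"tx": 0,"ty": 0,"tz": 0,"spin": 0},
])

```text
clock: 29.6
tcp_pos: [0.4965, -0.3279, 0.0629]
tcp_rot: [180.0, 0.0, 84.8]
force: [-0.1, 0.3, 0.3]
width: 0.0869
grip_force: 0.0
```

>>> drive_tool([
  {"tx": 0,"ty": 0,"tz": 0.2,"spin": 0},
  {"tx": 0,"ty": 0,"tz": 0.2,"spin": 0},
  {"tx": 0,"ty": 0,"tz": 0.15,"spin": 0},
  {"tx": 0,"ty": 0,"tz": 0,"spin": 0},
])

```text
clock: 30.0
tcp_pos: [0.4957, -0.3274, 0.045]
tcp_rot: [-179.9, -0.0, 84.8]
force: [0.1, -0.4, -0.2]
width: 0.0871
grip_force: 0.0
```

>>> drive_tool([
  {"tx": 0,"ty": 0,"tz": 0.12,"spin": 0},
  {"tx": 0,"ty": 0,"tz": 0,"spin": 0},
])

```text
clock: 30.2
tcp_pos: [0.4959, -0.3276, 0.0418]
tcp_rot: [-180.0, -0.0, 84.8]
force: [0.9, 0.9, 0.9]
width: 0.0866
grip_force: 0.0
```

>>> drive_tool([
  {"tx": 0,"ty": 0,"tz": 0,"spin": 0},
  {"tx": 0,"ty": 0,"tz": 0,"spin": 0},
  {"tx": 0,"ty": 0,"tz": 0,"spin": 0},
  {"tx": 0,"ty": 0,"tz": 0,"spin": 0},
  {"tx": 0,"ty": 0,"tz": 0,"spin": 0},
  {"tx": 0,"ty": 0,"tz": 0,"spin": 0},
  {"tx": 0,"ty": 0,"tz": 0,"spin": 0},
  {"tx": 0,"ty": 0,"tz": 0,"spin": 0},
  {"tx": 0,"ty": 0,"tz": 0,"spin": 0},
  {"tx": 0,"ty": 0,"tz": 0,"spin": 0},
], hand=0, force=30)

```text
clock: 31.2
tcp_pos: [0.4958, -0.3277, 0.0421]
tcp_rot: [-180.0, -0.0, 84.8]
force: [-3.0, -0.2, 3.2]
width: 0.0148
grip_force: 2.0
```

>>> drive_tool([
  {"tx": 0,"ty": 0,"tz": 0,"spin": 0},
  {"tx": 0,"ty": 0,"tz": 0,"spin": 0},
  {"tx": 0,"ty": 0,"tz": -0.2,"spin": 0},
  {"tx": 0,"ty": 0,"tz": -0.3,"spin": 0},
  {"tx": 0,"ty": 0,"tz": 0,"spin": 0},
])

```text
clock: 31.7
tcp_pos: [0.497, -0.3284, 0.0587]
tcp_rot: [179.9, 0.1, 84.8]
force: [-0.8, 0.0, -4.1]
width: 0.0136
grip_force: 30.0
```

>>> drive_tool([
  {"tx": 0,"ty": 0,"tz": -0.6,"spin": 0},
  {"tx": 0,"ty": 0,"tz": -0.9,"spin": 0},
  {"tx": 0,"ty": 0,"tz": -0.9,"spin": 0},
  {"tx": 0,"ty": 0,"tz": -0.9,"spin": 0},
  {"tx": 0.35,"ty": 0.05,"tz": -0.9,"spin": 0},
  {"tx": 0.71,"ty": 0.1,"tz": -0.9,"spin": 0},
  {"tx": 0.71,"ty": 0.1,"tz": -0.9,"spin": 0},
  {"tx": 0.71,"ty": 0.1,"tz": -0.6,"spin": 0},
  {"tx": 0.71,"ty": 0.1,"tz": 0,"spin": 0},
  {"tx": 0.71,"ty": 0.1,"tz": 0,"spin": 0},
])

```text
clock: 32.7
tcp_pos: [0.5238, -0.2121, 0.2564]
tcp_rot: [179.9, 0.0, 84.8]
force: [-0.9, -0.5, -5.3]
width: 0.0137
grip_force: 30.0
```

>>> drive_tool([
  {"tx": 0.71,"ty": 0.1,"tz": 0,"spin": 0},
  {"tx": 0.71,"ty": 0.1,"tz": 0,"spin": 0},
  {"tx": 0.71,"ty": 0.1,"tz": 0,"spin": 0},
  {"tx": 0.71,"ty": 0.1,"tz": 0,"spin": 0},
  {"tx": 0.71,"ty": 0.1,"tz": 0,"spin": 0},
  {"tx": 0.71,"ty": 0.1,"tz": 0,"spin": 0},
  {"tx": 0.71,"ty": 0.1,"tz": 0,"spin": 0},
  {"tx": 0.71,"ty": 0.1,"tz": 0,"spin": -0.08},
  {"tx": 0.35,"ty": 0.05,"tz": 0,"spin": -0.08},
  {"tx": 0,"ty": 0,"tz": 0,"spin": -0.085},
])

```text
clock: 33.7
tcp_pos: [0.5642, -0.0329, 0.255]
tcp_rot: [180.0, -0.0, 99.8]
force: [-0.7, 0.2, -3.4]
width: 0.0138
grip_force: 30.0
```

>>> drive_tool([
  {"tx": 0,"ty": 0,"tz": 0,"spin": 0},
  {"tx": 0,"ty": 0,"tz": 0,"spin": 0},
  {"tx": 0,"ty": 0,"tz": 0,"spin": 0},
])

```text
clock: 34.0
tcp_pos: [0.564, -0.0351, 0.2551]
tcp_rot: [-180.0, 0.0, 99.4]
force: [-0.4, -0.7, -4.1]
width: 0.0135
grip_force: 30.0
```

```bash
python3 - <<'E'
from h import *
np.set_printoptions(precision=4,suppress=True)
s=env.observe();print(s["tcp_pos"],s["tcp_rot"],s["force"],s["grip_force"])
u=np.array([.986,.167,0]);v=np.array([-.167,.986,0]);d=np.array([.5645,-.0352,0])-s["tcp_pos"]
print("err X,Y",d@u,d@v)
P=[]
for n in("scene","side"):
    env.read_camera(n);r=[r for r in env.tip_of(n,"cover_grip")][:1];print(n,r,proj(cam(n),s["tcp_pos"]+np.array([0,0,.016])));P.append((cam(n),r[0]["uv"]))
print(tri(*P[0],*P[1]))
E
```

```text
[ 0.564  -0.0351  0.2551] [-179.9958    0.0012   99.358 ] [-0.3847 -0.6573 -4.114 ] 29.984671510756016
err X,Y 0.0004192441183681451 -0.0002209798116811689
scene [{'uv': [318.4, 191.7], 'conf': 0.58}] [317.9107 190.5763]
side [{'uv': [305.7, 176.8], 'conf': 0.66}] [308.0311 174.7113]
[ 0.5611 -0.0303  0.2636]
```

>>> drive_tool([
  {"tx": -0.02,"ty": 0.01,"tz": 0.5,"spin": 0},
  {"tx": 0,"ty": 0,"tz": 0.5,"spin": 0},
  {"tx": 0,"ty": 0,"tz": 0.5,"spin": 0},
  {"tx": 0,"ty": 0,"tz": 0.4,"spin": 0},
  {"tx": 0,"ty": 0,"tz": 0.3,"spin": 0},
  {"tx": 0,"ty": 0,"tz": 0.1,"spin": 0},
  {"tx": 0,"ty": 0,"tz": 0,"spin": 0},
  {"tx": 0,"ty": 0,"tz": 0,"spin": 0},
])

```text
clock: 35.0
tcp_pos: [0.565, -0.0354, 0.1868]
tcp_rot: [179.9, 0.0, 99.5]
force: [-0.3, -1.1, -3.9]
width: 0.0138
grip_force: 30.0
```

>>> drive_tool([
  {"tx": 0,"ty": 0,"tz": 0.06,"spin": 0},
  {"tx": 0,"ty": 0,"tz": 0.06,"spin": 0},
  {"tx": 0,"ty": 0,"tz": 0.06,"spin": 0},
  {"tx": 0,"ty": 0,"tz": 0,"spin": 0},
])

```text
clock: 35.4
tcp_pos: [0.5643, -0.0353, 0.1805]
tcp_rot: [-180.0, -0.0, 99.5]
force: [-0.4, -0.6, -4.4]
width: 0.0136
grip_force: 30.0
```

>>> drive_tool([
  {"tx": 0,"ty": 0,"tz": 0.06,"spin": 0},
  {"tx": 0,"ty": 0,"tz": 0.06,"spin": 0},
  {"tx": 0,"ty": 0,"tz": 0.06,"spin": 0},
  {"tx": 0,"ty": 0,"tz": 0,"spin": 0},
])

```text
clock: 35.8
tcp_pos: [0.5643, -0.0353, 0.1749]
tcp_rot: [-180.0, -0.0, 99.5]
force: [0.3, 1.8, -3.7]
width: 0.0135
grip_force: 30.0
```

>>> drive_tool([
  {"tx": 0,"ty": 0,"tz": 0.06,"spin": 0},
  {"tx": 0,"ty": 0,"tz": 0,"spin": 0},
])

```text
clock: 36.0
tcp_pos: [0.5644, -0.0353, 0.1733]
tcp_rot: [-180.0, -0.0, 99.5]
force: [0.5, -0.0, -3.8]
width: 0.0139
grip_force: 30.0
```

>>> drive_tool([
  {"tx": 0,"ty": 0,"tz": 0.05,"spin": 0},
  {"tx": 0,"ty": 0,"tz": 0,"spin": 0},
])

```text
clock: 36.2
tcp_pos: [0.5647, -0.0354, 0.1722]
tcp_rot: [180.0, 0.0, 99.5]
force: [0.1, 0.5, -3.7]
width: 0.0139
grip_force: 30.0
```

>>> drive_tool([
  {"tx": 0,"ty": 0,"tz": 0.04,"spin": 0},
  {"tx": 0,"ty": 0,"tz": 0,"spin": 0},
])

```text
clock: 36.4
tcp_pos: [0.5648, -0.0354, 0.1721]
tcp_rot: [180.0, 0.0, 99.5]
force: [-3.6, 1.0, 4.4]
width: 0.0139
grip_force: 30.0
```

>>> drive_tool([
  {"tx": 0,"ty": 0,"tz": 0,"spin": 0},
  {"tx": 0,"ty": 0,"tz": 0,"spin": 0},
  {"tx": 0,"ty": 0,"tz": 0,"spin": 0},
  {"tx": 0,"ty": 0,"tz": 0,"spin": 0},
  {"tx": 0,"ty": 0,"tz": 0,"spin": 0},
  {"tx": 0,"ty": 0,"tz": -0.3,"spin": 0},
  {"tx": 0,"ty": 0,"tz": -0.8,"spin": 0},
  {"tx": 0,"ty": 0,"tz": -0.8,"spin": 0},
  {"tx": 0,"ty": 0,"tz": -0.8,"spin": 0},
  {"tx": 0,"ty": 0,"tz": -0.8,"spin": 0},
], hand=0.6)

```text
clock: 37.4
tcp_pos: [0.5646, -0.0353, 0.2776]
tcp_rot: [180.0, 0.0, 99.5]
force: [0.0, -0.5, 0.2]
width: 0.052
grip_force: 0.0
```

>>> drive_tool([
  {"tx": -0.8,"ty": 0,"tz": 0,"spin": 0},
  {"tx": -0.8,"ty": 0,"tz": 0,"spin": 0},
  {"tx": -0.8,"ty": 0,"tz": 0,"spin": 0},
  {"tx": 0,"ty": 0,"tz": 0,"spin": 0},
  {"tx": 0,"ty": 0,"tz": 0,"spin": 0},
], hand=0)

```text
clock: 37.9
tcp_pos: [0.5764, -0.1065, 0.2763]
tcp_rot: [180.0, -0.0, 99.4]
force: [0.2, 0.2, 0.2]
width: 0.02
grip_force: 0.0
```

```bash
python3 - <<'E'
from h import *
np.set_printoptions(precision=4,suppress=True)
u=np.array([.986,.167,0]);v=np.array([-.167,.986,0])
s=env.observe();print(s["tcp_pos"],s["tcp_rot"],s["width"],s["joint_positions"])
P=[]
for n,z in(("scene",.188),("side",.188),("wrist",.188)):
    s=env.observe();im=env.read_camera(n);c=cam(n,s);cv2.imwrite("pics/f_%s.png"%n,im)
    for r in env.tip_of(n,"cover_grip")[:1]:
        p=atz(c,r["uv"],z);d=p-np.array([.5645,-.0352,.188]);print(n,r,d@u,d@v,proj(c,[.5645,-.0352,.188]));P.append((c,r["uv"]))
print(tri(*P[0],*P[1]))
c=cam("scene");env.read_camera("scene")
print([(r,atz(c,r["uv"],.092)) for r in env.tip_of("scene","isolator_tip")])
im=cv2.imread("pics/f_wrist.png");g=cv2.Canny(im,60,140)
for l in (cv2.HoughLinesP(g,1,np.pi/360,50,minLineLength=60,maxLineGap=6)):
    x1,y1,x2,y2=l.ravel();
    if max(y1,y2)<270: a,b=[atz(cam("wrist",s),q,.16) for q in((x1,y1),(x2,y2))];d=b-a;print((x1,y1,x2,y2),np.degrees(np.arctan2(d[1],d[0]))%90,np.hypot(*d[:2]))
E
```

```text
[ 0.5764 -0.1065  0.2763] [179.9864  -0.0202  99.4186] 0.019950120209587086 [-18.1901   5.5941  89.6062   0.0244  84.797  -27.6108]
scene {'uv': [315.7, 218.4], 'conf': 0.61} -0.0036746000781629935 -0.004318076191668154 [318.1923 217.9041]
side {'uv': [306.7, 203.5], 'conf': 0.56} 0.0016458971330632088 0.006932234387094003 [308.1009 204.9523]
wrist {'uv': [315.0, 128.9], 'conf': 0.66} 0.0005227243891125261 -0.0020060073060598357 [314.0889 125.2934]
[ 0.5612 -0.0381  0.1919]
[({'uv': [382.6, 163.7], 'conf': 0.53}, array([0.4882, 0.2896, 0.092 ]))]
(np.int32(542), np.int32(251), np.int32(632), np.int32(21)) 85.98463310416959 0.14832005959841293
(np.int32(204), np.int32(204), np.int32(352), np.int32(204)) 9.542744682064242 0.09916221375316757
(np.int32(539), np.int32(248), np.int32(630), np.int32(12)) 86.1484190871716 0.15106912422810403
(np.int32(193), np.int32(43), np.int32(395), np.int32(43)) 9.528319124597328 0.12340993679956938
(np.int32(505), np.int32(231), np.int32(576), np.int32(35)) 86.07398267578672 0.12576692599251427
(np.int32(563), np.int32(243), np.int32(618), np.int32(105
[... 1212 characters left out ...]
1838859254
(np.int32(488), np.int32(225), np.int32(512), np.int32(134)) 0.754259458751207 0.06052005063131221
(np.int32(498), np.int32(130), np.int32(517), np.int32(63)) 89.1127774444377 0.04066696513237896
(np.int32(462), np.int32(218), np.int32(487), np.int32(131)) 88.54456372976928 0.05790585511754562
(np.int32(608), np.int32(132), np.int32(639), np.int32(50)) 87.35917870885292 0.04976711036623357
(np.int32(611), np.int32(242), np.int32(638), np.int32(180)) 85.77869730140688 0.043536786509008316
(np.int32(301), np.int32(118), np.int32(301), np.int32(57)) 9.090319338095682 0.03605840540491154
(np.int32(589), np.int32(231), np.int32(639), np.int32(109)) 86.26884923806298 0.08149720001273567
```

>>> drive_tool([
  {"tx": 0.825,"ty": 0.027,"tz": 0,"spin": 0},
  {"tx": 0.825,"ty": 0.027,"tz": 0,"spin": 0},
  {"tx": 0.825,"ty": 0.027,"tz": 0,"spin": 0},
  {"tx": 0.825,"ty": 0.027,"tz": 0,"spin": 0},
  {"tx": 0.825,"ty": 0.027,"tz": 0,"spin": 0},
  {"tx": 0.825,"ty": 0.027,"tz": 0,"spin": 0},
  {"tx": 0.825,"ty": 0.027,"tz": 0,"spin": 0},
  {"tx": 0.825,"ty": 0.027,"tz": 0,"spin": 0},
  {"tx": 0.825,"ty": 0.027,"tz": 0,"spin": 0},
  {"tx": 0.825,"ty": 0.027,"tz": 0,"spin": 0},
])

```text
clock: 39.3
tcp_pos: [0.5433, 0.1403, 0.276]
tcp_rot: [180.0, 0.0, 99.5]
force: [0.2, 0.1, 0.0]
width: 0.0007
grip_force: 0.0
```

>>> drive_tool([
  {"tx": 0.825,"ty": 0.027,"tz": 0,"spin": 0},
  {"tx": 0.825,"ty": 0.027,"tz": 0,"spin": 0},
  {"tx": 0.825,"ty": 0.027,"tz": 0,"spin": 0},
  {"tx": 0.825,"ty": 0.027,"tz": 0,"spin": 0},
  {"tx": 0.825,"ty": 0.027,"tz": 0,"spin": 0},
  {"tx": 0.825,"ty": 0.027,"tz": 0,"spin": 0},
  {"tx": 0.825,"ty": 0.027,"tz": 0,"spin": 0},
  {"tx": 0,"ty": 0,"tz": 0,"spin": -0.12},
  {"tx": 0,"ty": 0,"tz": 0,"spin": -0.12},
  {"tx": 0,"ty": 0,"tz": 0,"spin": -0.12},
])

```text
clock: 40.3
tcp_pos: [0.5203, 0.3115, 0.2758]
tcp_rot: [-180.0, -0.0, 121.4]
force: [-0.7, 0.1, -0.5]
width: 0.0009
grip_force: 0.0
```

>>> drive_tool([
  {"tx": 0,"ty": 0,"tz": 0,"spin": -0.12},
  {"tx": 0,"ty": 0,"tz": 0,"spin": -0.12},
  {"tx": 0,"ty": 0,"tz": 0,"spin": -0.12},
  {"tx": 0,"ty": 0,"tz": 0,"spin": -0.12},
  {"tx": 0,"ty": 0,"tz": 0,"spin": -0.12},
  {"tx": 0,"ty": 0,"tz": 0,"spin": -0.12},
  {"tx": 0,"ty": 0,"tz": 0,"spin": -0.12},
  {"tx": 0,"ty": 0,"tz": 0,"spin": -0.12},
  {"tx": 0,"ty": 0,"tz": 0,"spin": -0.12},
  {"tx": 0,"ty": 0,"tz": 0,"spin": -0.12},
])

```text
clock: 41.3
tcp_pos: [0.5205, 0.3112, 0.2759]
tcp_rot: [180.0, -0.0, -166.6]
force: [0.6, -0.7, 0.4]
width: 0.0004
grip_force: 0.0
```

```bash
python3 - <<'E'
from h import *
np.set_printoptions(precision=4,suppress=True)
s=env.observe();print(s["tcp_pos"],s["tcp_rot"],s["width"],s["joint_positions"],s["clock"])
for n in("wrist","scene","side"):
    s=env.observe();env.read_camera(n);c=cam(n,s)
    for q,z in(("isolator_tip",.092),("isolator_base",0)):
        for r in env.tip_of(n,q)[:1]:print(n,q,r,atz(c,r["uv"],z))
E
```

```text
[0.5205 0.3112 0.2759] [ 179.9974   -0.0053 -166.6005] 0.00044490009459036985 [ 23.4236   8.4099  86.5683   0.0035  85.0266 -79.9761] 41.3
wrist isolator_tip {'uv': [315.1, 165.3], 'conf': 0.91} [0.4791 0.3012 0.092 ]
wrist isolator_base {'uv': [318.3, 121.6], 'conf': 0.56} [0.4427 0.296  0.    ]
scene isolator_tip {'uv': [380.1, 162.2], 'conf': 0.63} [0.4795 0.2896 0.092 ]
scene isolator_base {'uv': [318.0, 234.9], 'conf': 0.72} [0.4843 0.045  0.    ]
side isolator_tip {'uv': [219.1, 187.7], 'conf': 0.57} [0.4758 0.2928 0.092 ]
side isolator_base {'uv': [211.4, 219.2], 'conf': 0.62} [ 0.4414  0.2887 -0.    ]
```

>>> drive_tool([
  {"tx": 0,"ty": 0,"tz": 0.8,"spin": 0},
  {"tx": 0,"ty": 0,"tz": 0.9,"spin": 0},
  {"tx": 0,"ty": 0,"tz": 0.9,"spin": 0},
  {"tx": 0,"ty": 0,"tz": 0.9,"spin": 0},
  {"tx": 0,"ty": 0,"tz": 0.9,"spin": 0},
  {"tx": 0,"ty": 0,"tz": 0.9,"spin": 0},
  {"tx": 0,"ty": 0,"tz": 0.9,"spin": 0},
  {"tx": 0,"ty": 0,"tz": 0.3,"spin": 0},
  {"tx": 0,"ty": 0,"tz": 0,"spin": 0},
])

```text
clock: 42.65
tcp_pos: [0.5195, 0.3104, 0.0793]
tcp_rot: [-180.0, -0.2, -166.9]
force: [-0.3, 0.0, 0.8]
width: 0.0003
grip_force: 0.0
```

>>> drive_tool([
  {"tx": 0.35,"ty": 0,"tz": 0,"spin": 0},
  {"tx": 0.35,"ty": 0,"tz": 0,"spin": 0},
  {"tx": 0.35,"ty": 0,"tz": 0,"spin": 0},
  {"tx": 0.35,"ty": 0,"tz": 0,"spin": 0},
  {"tx": 0.35,"ty": 0,"tz": 0,"spin": 0},
  {"tx": 0.35,"ty": 0,"tz": 0,"spin": 0},
  {"tx": 0.35,"ty": 0,"tz": 0,"spin": 0},
  {"tx": 0.35,"ty": 0,"tz": 0,"spin": 0},
  {"tx": 0.2,"ty": 0,"tz": 0,"spin": 0},
  {"tx": 0,"ty": 0,"tz": 0,"spin": 0},
])

```text
clock: 43.65
tcp_pos: [0.4317, 0.2902, 0.0805]
tcp_rot: [-180.0, -0.1, -166.9]
force: [-0.9, 0.8, 0.5]
width: 0.0002
grip_force: 0.0
```

>>> drive_tool([
  {"tx": 0.07,"ty": 0,"tz": 0,"spin": 0},
  {"tx": 0.07,"ty": 0,"tz": 0,"spin": 0},
  {"tx": 0,"ty": 0,"tz": 0,"spin": 0},
])

```text
clock: 43.95
tcp_pos: [0.4289, 0.2896, 0.0808]
tcp_rot: [-180.0, -0.0, -166.9]
force: [0.6, -0.7, -0.6]
width: 0.0009
grip_force: 0.2
```

>>> drive_tool([
  {"tx": 0.07,"ty": 0,"tz": 0,"spin": 0},
  {"tx": 0.07,"ty": 0,"tz": 0,"spin": 0},
  {"tx": 0,"ty": 0,"tz": 0,"spin": 0},
])

```text
clock: 44.25
tcp_pos: [0.4262, 0.289, 0.0812]
tcp_rot: [180.0, 0.2, -166.9]
force: [6.2, 1.7, -4.3]
width: 0.0005
grip_force: 3.1
```

>>> drive_tool([
  {"tx": 0.05,"ty": 0,"tz": 0,"spin": 0},
  {"tx": 0.05,"ty": 0,"tz": 0,"spin": 0},
  {"tx": 0,"ty": 0,"tz": 0,"spin": 0},
])

```text
clock: 44.55
tcp_pos: [0.4257, 0.289, 0.0817]
tcp_rot: [179.9, 0.5, -167.0]
force: [14.0, 3.4, -9.3]
width: 0.0005
grip_force: 7.0
```

At the stop. Back away, rise and check.

>>> drive_tool([
  {"tx": -0.6,"ty": 0,"tz": 0,"spin": 0},
  {"tx": -0.6,"ty": 0,"tz": -0.5,"spin": 0},
  {"tx": -0.5,"ty": 0,"tz": -0.9,"spin": 0},
  {"tx": 0,"ty": 0,"tz": -0.9,"spin": 0},
  {"tx": 0,"ty": 0,"tz": -0.9,"spin": 0},
  {"tx": 0,"ty": 0,"tz": -0.9,"spin": 0},
  {"tx": 0,"ty": 0,"tz": -0.9,"spin": 0},
  {"tx": 0,"ty": 0,"tz": 0,"spin": 0},
  {"tx": 0,"ty": 0,"tz": 0,"spin": 0},
])

```text
clock: 45.45
tcp_pos: [0.4716, 0.2996, 0.2311]
tcp_rot: [180.0, 0.0, -166.9]
force: [-1.4, -0.8, -0.2]
width: 0.0006
grip_force: 0.0
```

```bash
python3 - <<'E'
from h import *
np.set_printoptions(precision=4,suppress=True)
u=np.array([.986,.167,0]);v=np.array([-.167,.986,0])
P=[]
for n in("wrist","scene","side"):
    s=env.observe();env.read_camera(n);c=cam(n,s)
    for q,z in(("isolator_tip",.092),("cover_grip",.188)):
        for r in env.tip_of(n,q)[:1]:
            print(n,q,r,atz(c,r["uv"],z))
            if q[0]=="c" and n!="wrist":P.append((c,r["uv"]))
p=tri(*P[0],*P[1]);d=p-[.5645,-.0352,.13];print(p,d@u,d@v)
# roof centre from the earlier wrist picture (pose logged then)
s=dict(tcp_pos=[.5764,-.1065,.2763],tcp_rot=[179.986,-.02,99.419]);c=cam("wrist",s)
C=np.array([atz(c,q,.16) for q in[(192,43),(436.5,43),(425,205),(203.5,205)]]);d=C.mean(0)-[.5645,-.0352,.16]
print([np.hypot(*(C[i]-C[i-1])[:2]) for i in range(4)],d@u,d@v)
E
```

```text
scene isolator_tip {'uv': [360.4, 149.0], 'conf': 0.47} [0.4053 0.2938 0.092 ]
scene cover_grip {'uv': [318.3, 220.4], 'conf': 0.92} [ 0.5699 -0.0404  0.188 ]
side isolator_tip {'uv': [192.9, 196.8], 'conf': 0.66} [0.395 0.287 0.092]
side cover_grip {'uv': [307.3, 205.3], 'conf': 0.61} [ 0.5621 -0.0355  0.188 ]
[ 0.5649 -0.034   0.1839] 0.0005516478553641834 0.001086430640270202
[np.float64(0.10008731893439578), np.float64(0.14954278620500938), np.float64(0.10007569011383066), np.float64(0.1485723444353907)] -0.0006903077103440418 -0.0010320837952311867
```

Lever is back at its start, the cover roof measures 150 × 100 mm at the seated height and is centred within about 1 mm. Handing in.

```bash
python3 -c "
from cell import env
print(env.job_done())"
```

```text
the job is handed in; nothing more can be done
None
```

The job is handed in at about 45.5 s of the 72 s (no verdict was returned): lever thrown off and back against its stop, groove about 0° from the top when measured before covering, cover set down within about 1 mm of centre and square to the housing, bystanders not touched as far as I could tell (not re-checked).

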